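# Snap the scriber into its clip rack and sheathe the point

## Task

Put the scriber away in its clip rack: press the round handle straight down between the spring fingers until both clips have snapped around it, then slide it along in the clips until its point bears on the stop hidden inside the orange guard, with about 10 N and never over 15 N, or the point is blunted. Do not load the rack with more than 30 N, let go with the handle still down in both clips and the point against the stop, and leave the tape, cup and cast disc where they are.

Things in the scene. Friction and masses are not known exactly. Their poses are not given: they have to be found in the camera images.
- scriber: loose scriber, 210 mm long, 80 g: aluminium handle of 14 mm diameter, dark rings at its middle, a blue six-sided collar (20 mm across flats, 8 mm long) at each end, then a steel cone and a 5 mm round point. Lies on its collars. x axis along the handle to the point, z up; origin midway along the handle, 10 mm below its axis. Bare handle from x = -82 to +72 mm; grip it from above at the middle
- scriber_mid (a point): point on the handle's axis, midway along the handle, 10 mm above the scriber's origin: grip here, within 10 mm; axes as the scriber
- scriber_tip (a point): end of the scriber's steel point, on its axis, 120 mm ahead of scriber_mid
- rack: grey clip rack, fixed: base 225 x 62 mm, its top 10 mm up; two steel spring clips on black feet, orange guard block at one end. Origin on the worktop midway between the clips; x axis along the seated handle to the guard, y across. Between the clips 80 mm of length and, under the seated axis, 40 mm of height are free for gripper fingers. Load it with at most 30 N
- clip_rear (a point): axis point of a seated handle in the clip far from the guard, 48 mm behind the rack's origin, 50 mm above the worktop. A clip is 10 mm long; its two sprung fingers flare open 15 mm above this point; their lips, 6 mm above it, stand 10 mm apart and must be spread by the handle. Both clips together take about 5 to 12 N downwards to snap; then the handle meets hard saddles
- clip_front (a point): the same in the clip next to the guard, 48 mm ahead of the rack's origin, 50 mm above the worktop. A seated handle slides along the clips against some 1 to 8 N of friction
- guard_mouth (a point): mouth of the 12 mm wide blind hole in the orange guard, 113 mm ahead of the rack's origin, 50 mm up. Press the handle in with scriber_mid 10 to 17 mm behind the rack's origin, so that the point is still 3 to 10 mm short of the mouth. The hard hidden stop lies 11 to 28 mm inside, differently each time, found by feel: the point must press on it with over 4 N, never over 15
- tape: loose roll of masking tape, 90 mm across, 20 mm high, origin under its centre; leave alone
- green_cup: loose green mixing cup, 62 mm across, 56 mm high, origin under its centre; leave alone
- disc: loose beige cast disc, 71 x 65 x 13 mm, origin under its centre; leave alone

How it is judged (in metres and radians):
On the way, in this order (a step that is already met when the one before it is completed fails the run):
1. the handle is snapped fully down in both clips, the point still outside the guard (z of scriber_mid in the frame of clip_rear between -0.002 and 0.002 m and y of scriber_mid in the frame of clip_rear between -0.0025 and 0.0025 m and angle between the x axis of scriber and the x axis of rack, either way round below 0.035 rad and x of scriber_tip in the frame of guard_mouth between -0.03 and 0.004 m), for 0.2 s.
2. the point, inside the guard, presses on the hidden stop with at least 4 N (contact force between scriber and plug_c0 above 4 N and x of scriber_tip in the frame of guard_mouth above 0.009 m and z of scriber_mid in the frame of clip_rear below 0.0025 m), for 0.1 s.
At the end, for the whole second after the job is handed in: The scriber's handle lies fully down in both clips (within 2 mm in height, 2.5 mm sideways, 0.035 rad), its point inside the guard within 3 mm of the hidden stop, at rest and released (z of scriber_mid in the frame of clip_rear between -0.002 and 0.002 m and y of scriber_mid in the frame of clip_rear between -0.0025 and 0.0025 m and angle between the x axis of scriber and the x axis of rack, either way round below 0.035 rad and x of scriber_tip in the frame of guard_mouth above 0.009 m and linear speed of scriber below 0.02 m/s and distance between scriber_tip and plug_c0 below 0.0065 m); the robot touches nothing.
It fails at once if the rack is loaded with more than 30 N (contact force between rack and anything else above 30 N).
It fails at once if the point is rammed on the hidden stop with more than 15 N (contact force between scriber and plug_c0 above 15 N).
It fails at once if the tape is moved by more than 15 mm (distance of tape from where it was at the start of the episode above 0.015 m).
It fails at once if the green cup is moved by more than 15 mm (distance of green_cup from where it was at the start of the episode above 0.015 m).
It fails at once if the cast disc is moved by more than 15 mm (distance of disc from where it was at the start of the episode above 0.015 m).
It also fails if it takes over 70 s, if anything falls off the work surface, if the arm or the gripper's body presses on something with over 40 N, if the wrist force passes 120 N, or if a joint passes its speed limit or range.

## Robot

A 6-joint arm with a two-finger parallel gripper is mounted at the origin on a cart in front of the work surface, level with it; the furniture and walls round the work are solid. World frame = base frame: x ahead of the robot, y to its left, z up, the work surface at z = 0. Lengths are in m, angles in degrees, forces in N, time in s.
With the tool pointing down it reaches from about 0.4 to 0.825 m from the base axis. Payload 7 kg.
Tool frame: the origin (TCP) lies between the finger pads; the fingertips stand 19 mm ahead of it and the grasp point (between the pads) is the TCP; x points along the fingers, y is the direction in which the jaws open and shut, and the axes are right-handed (so a half turn about x gives the same grasp; the last joint's range is limited). The gripper opens to 88 mm and grips with 3 to 60 N. Pads are 19 mm wide; open, the fingers measure 130 mm over their backs; the gripper's body (78 mm by 193 mm) begins 47 mm behind the grasp point.
Start: joints at [85.491, 20.546, 0.682, 0, -70.136, -16.507], TCP at [0.242, 0.63, 0.206] pointing down, gripper open.
Joint ranges: [-176.03, 176.03], [-82.01, 121.73], [-58.28, 71.71], [-173.87, 95.51], [-174.79, -0.11], [-173.66, 173.66]. Speed limits (degrees/s): [136.94, 136.94, 172.46, 180, 180, 180].

## Interface

Orientations are given as [roll, pitch, yaw] about the fixed x, y, z axes, in that order (R = Rz(yaw) Ry(pitch) Rx(roll)).
In Python, from plant import * gives the robot as it stands.
- The arm moves only by the tool step_arm, never from a script. Its argument "steps" is a list of rows, each a list of 2 entries, a list of its own where there are three numbers: the shift along the tool's x, y, z in units of 0.02 m (1.0 is 0.02 m), then the turn about the tool's x in units of 6 degrees (1.0 is 6 degrees). A call has 1 to 20 rows; each row shifts and turns the commanded pose from where the row before left it, along the tool's axes as they then stand; what a row does not reach is not made up. A row lasts 1/12 s, in which the tool goes at most 41.7 mm and 7.16 degrees, less where a joint would pass 70% of its speed; a pose out of reach is approached as far as the arm can. A call with a number of a shift or a turn outside -1 to 1 is refused whole. A call with a gripper value outside its range is refused whole. "fingers" is the closure, from 0 (fully open) to 1 (shut), set as the call begins (left out, the last holds). The fingers move at their own pace and stop on an object; "grip_force" is the grip in N (left out, the last holds). Time passes only in rows, so rows that do not move let the fingers close. It gives the time, the measured TCP pose, the force and the opening at its end, in the units of the state.
- get_state(): the state, without advancing time (a new reading comes with each control period).
- capture(name): name is "scene" or "top" or "wrist"; returns the picture (480x640x3 uint8, blue, green, red); there is no depth.
- camera_model(name): a dict with "intrinsics" (3x3 intrinsics, pixels), "rvec" (rotation vector, rad) and "tvec" (3), from world to camera coordinates, as OpenCV has them. Camera axes: x right, y down, z forward; pixel columns grow to the right and rows downward; lengths in m; the calibration is good to about 2 mm. A picture is of the moment at which its call begins: read the wrist's pose just before it. camera_model takes no time and is no camera call; for the wrist camera it gives the pose at the moment of the call.
- close_job(): hands the job in, once; it reports no verdict.
The state is a dict: "time_s": time; "joints": joint angles; "qd": joint speeds; "joint_torque": joint torques, N m; "tcp_pos": TCP position; "eef_rot": TCP orientation; "contact_force": force on the tool from outside, world axes, zero at the start; "moment": the same for the moment, N m; "gripper_width": finger opening in m.
Only numpy, scipy, OpenCV 4.12 (cv2) and the standard library are available. Lean on these libraries where they do the work, as an engineer would, in place of code of your own. Each camera call takes 0.05 s, during which the arm holds its last target.

## Working session

There is one attempt and no reset: what is moved stays moved. The work goes in short steps, Python scripts to look and compute and a tool call to move; the robot and the scene stay as the last step left them, time stands still between calls to the robot, and variables do not carry over. Pictures are saved under pics/ and viewed, and the job is handed in when it is done.

Besides the shell and the picture viewer there is one more tool, called after "Call:" in YAML: its name, and indented under it one key for each argument. step_arm: Moves the arm, as the interface text tells. Its arguments: {"type":"object","properties":{"steps":{"type":"array","items":{"type":"array"}},"fingers":{"type":"number"},"grip_force":{"type":"number"}},"required":["steps"]}

```bash
mkdir -p pics; ls
python3 - <<'E'
from plant import *
import cv2
print(get_state())
for n in("scene","top","wrist"):
    print(n,camera_model(n)); cv2.imwrite(f"pics/{n}0.png",capture(n))
E
```

```text
pics
{'time_s': 0.0, 'joints': array([ 8.54906824e+01,  2.05915044e+01,  6.32600115e-01, -2.05114132e-02,
       -7.01371678e+01, -1.65076944e+01]), 'qd': array([-0.01032035, -0.07598416,  0.04139546,  0.01944353, -0.04021707,
       -0.04199685]), 'joint_torque': array([-2.32460166e-03, -5.82707226e+01,  2.93048573e+01,  6.99697763e+00,
        6.84289495e-03, -1.66046525e-04]), 'tcp_pos': array([0.2419128 , 0.62957736, 0.20521181]), 'eef_rot': array([  95.16060387,   89.90201138, -105.86339343]), 'contact_force': array([-0.20481689,  0.0691364 , -0.3181273 ]), 'moment': array([-0.03443621,  0.0039262 , -0.01305776]), 'gripper_width': 0.08765998854657482}
scene {'intrinsics': array([[597.02357968,   0.        , 313.53358428],
       [  0.        , 597.02357968, 226.64513413],
       [  0.        ,   0.        ,   1.        ]]), 'rvec': array([ 1.21161804, -1.97396522,  1.17757741]), 'tvec': array([0.4660047 , 0.22264392, 0.88865826])}
top {'intrinsics': array([[464.9465985 ,   0.        , 313.85241384],
       [  0.        , 464.9465985 , 240.56284623],
       [  0.        ,   0.        ,   1.        ]]), 'rvec': array([ 2.1559937 , -2.15876018,  0.08142694]), 'tvec': array([0.26813273, 0.52262246, 0.91875546])}
wrist {'intrinsics': array([[346.21838138,   0.        , 322.40867409],
       [  0.        , 346.21838138, 241.18064491],
       [  0.        ,   0.        ,   1.        ]]), 'rvec': array([-1.68738181,  2.45505376,  0.31359533]), 'tvec': array([ 0.67384372, -0.0312434 ,  0.39051637])}
```

View pics/scene0.png

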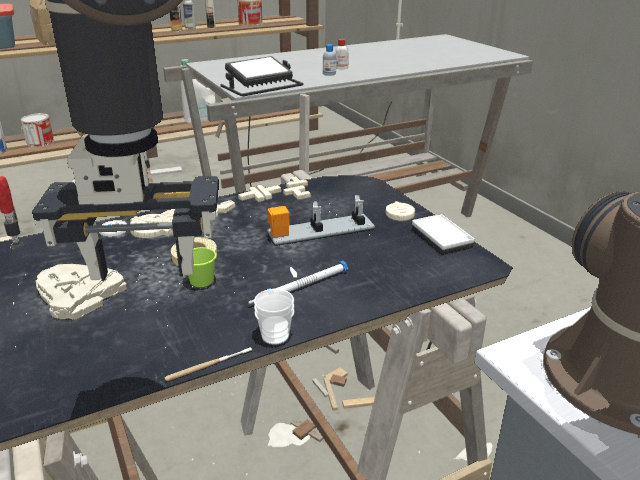

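View pics/top0.png

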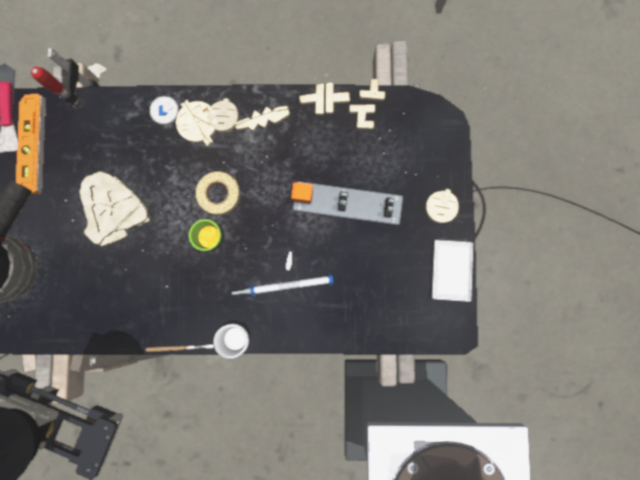

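View pics/wrist0.png

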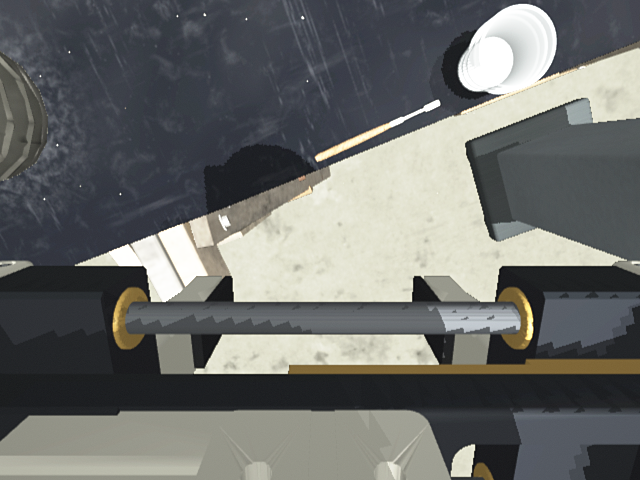

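The scriber's point and the rack's guard both point left in the top picture: scriber collars at about (251,290) and (330,280), guard at (302,192). Next I'll measure them.

```bash
cat > h.py <<'E'
from plant import *
import cv2, numpy as np
def ray(m,uv):
    R,_=cv2.Rodrigues(m["rvec"]); c=-R.T@m["tvec"]
    d=cv2.undistortPoints(np.array([[uv]],float),m["intrinsics"],None)[0,0]
    return c,R.T@np.array([d[0],d[1],1])
def onplane(m,uv,z):
    c,d=ray(m,uv); return c+d*(z-c[2])/d[2]
def proj(m,p): return cv2.projectPoints(np.array([p],float),m["rvec"],m["tvec"],m["intrinsics"],None)[0].reshape(-1,2)[0]
def two(m1,a,m2,b):
    c1,d1=ray(m1,a);c2,d2=ray(m2,b)
    s=np.linalg.lstsq(np.c_[d1,-d2],c2-c1,rcond=None)[0]
    p=c1+s[0]*d1;q=c2+s[1]*d2; return (p+q)/2,np.linalg.norm(p-q)
E
python3 - <<'E'
from h import *
t=cv2.imread("pics/top0.png");s=cv2.imread("pics/scene0.png")
mt=camera_model("top");ms=camera_model("scene")
for n,im,m in(("top",t,mt),("scene",s,ms)):
    h=cv2.cvtColor(im,cv2.COLOR_BGR2HSV)
    for nm,lo,hi in(("blue",(100,110,60),(125,255,255)),("orange",(5,150,120),(20,255,255)),("green",(35,120,60),(60,255,255))):
        k=cv2.inRange(h,lo,hi);N,_,st,c=cv2.connectedComponentsWithStats(k)
        for i in range(1,N):
            if st[i,4]>5: print(n,nm,st[i],c[i].round(1),onplane(m,c[i],.01).round(4))
cv2.imwrite("pics/a.png",cv2.resize(t[160:310,220:420],None,fx=4,fy=4,interpolation=cv2.INTER_CUBIC))
cv2.imwrite("pics/b.png",cv2.resize(s[180:320,230:430],None,fx=4,fy=4,interpolation=cv2.INTER_CUBIC))
E
```

```text
top blue [160 106   6   9  28] [161.4 111. ] [0.8074 0.5978 0.01  ]
top blue [328 274   6  11  40] [330.6 278.7] [0.4458 0.2333 0.01  ]
top blue [250 285   5  11  28] [251.9 290.5] [0.4214 0.3962 0.01  ]
top orange [  16   94   23   99 1673] [ 27.6 140.7] [0.7439 0.8879 0.01  ]
top orange [291 182  21  20 336] [301.2 192. ] [0.628  0.2947 0.01  ]
top green [189 220  32  31 387] [201.4 233.6] [0.5402 0.5042 0.01  ]
scene blue [326  44   7   8  51] [329.1  47.3] [ 2.2094 -0.6827  0.01  ]
scene blue [  0 141   5  10  28] [  1.5 146. ] [1.4517 0.7881 0.01  ]
scene blue [339 260   9  13  59] [343.8 265.7] [0.4461 0.2312 0.01  ]
scene orange [239   2  11  15  34] [243.1   5.6] [ 3.6708 -0.7995  0.01  ]
scene orange [257   2   5   3   7] [258.9   2.7] [ 3.7491 -0.9478  0.01  ]
scene orange [239  21   4   3   6] [240.2  22.3] [ 3.0602 -0.5472  0.01  ]
scene orange [249  22  10   3  21] [253.4  22.7] [ 3.0144 -0.6121  0.01  ]
scene orange [268 206  22  31 567] [278.6 220.4] [0.673  0.2668 0.01  ]
scene green [189 247  27  40 823] [202.5 266.9] [0.5646 0.4735 0.01  ]
```

View pics/a.png

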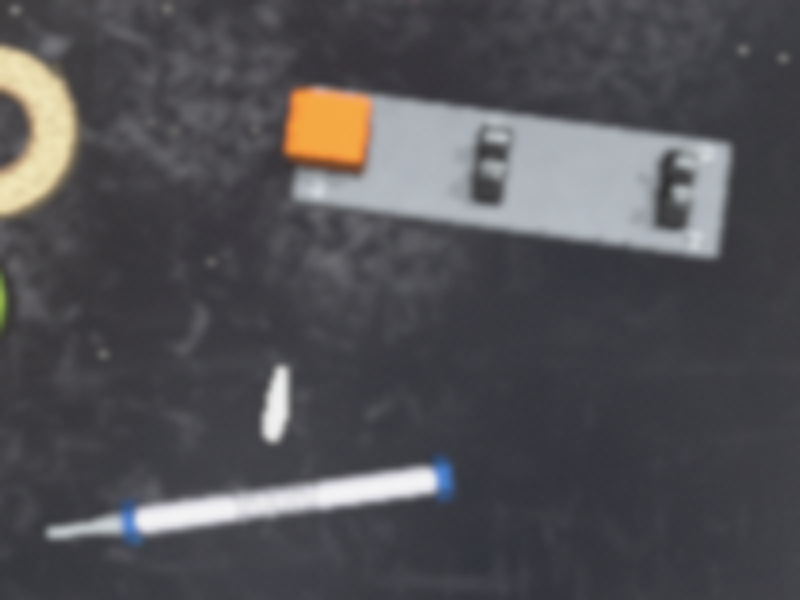

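View pics/b.png

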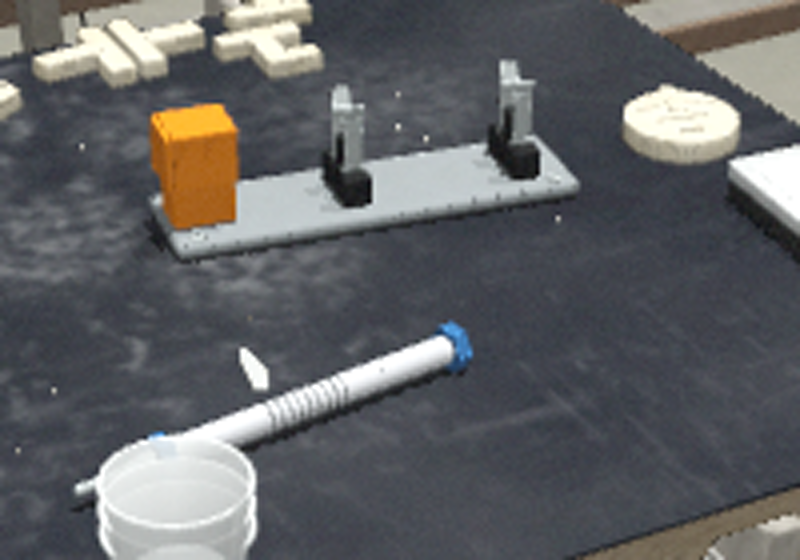

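Run:
```python
from h import *
mt=camera_model("top");ms=camera_model("scene")
f=lambda x,y:(x/4+220-.375,y/4+160-.375)
P=[onplane(mt,f(*p),.01) for p in((293,200),(718,258),(731,143))]
print(np.round(P,4),[np.linalg.norm(P[0]-P[1]),np.linalg.norm(P[2]-P[1])])
u=(P[0]-P[1])/np.linalg.norm(P[0]-P[1]);print(np.degrees(np.arctan2(u[1],u[0])))
# clip feet seen in the top at about z .02 ; tips z .065
for p in((493,164),(677,190)): print(onplane(mt,f(*p),.03).round(4))
for z in(0,.01): print("cup",onplane(mt,(205,235),.056).round(3))
st=get_state();
m=camera_model("wrist");R,_=cv2.Rodrigues(m["rvec"]);c=-R.T@m["tvec"]
from scipy.spatial.transform import Rotation as Ro
T=Ro.from_euler("xyz",st["eef_rot"],degrees=True).as_matrix()
print("tool axes",T.round(3)); print("cam in tool",T.T@(c-st["tcp_pos"]),"cam z in tool",T.T@R.T[:,2])
```

```text
[[0.5904 0.312  0.01  ]
 [0.5589 0.0905 0.01  ]
 [0.6196 0.0826 0.01  ]] [np.float64(0.22378660108426718), np.float64(0.06119938930858895)]
81.911028921578
[0.6053 0.2078 0.03  ]
[0.5913 0.1139 0.03  ]
cup [0.532 0.484 0.056]
cup [0.532 0.484 0.056]
tool axes [[-0.    -0.359 -0.933]
 [-0.001 -0.933  0.359]
 [-1.     0.001 -0.   ]]
cam in tool [-1.79039254e-01  1.38356641e-04 -6.80791986e-02] cam z in tool [9.67516991e-01 6.84612812e-04 2.52805069e-01]
```

Call:
step_arm:
  steps:
    - [[0, 0, 0], 1]
    - [[0, 0, 0], 1]
    - [[0, 0, 0], 1]
    - [[0, 0, 0], 1]
    - [[0, 0, 0], 1]
    - [[0, 0, 0], 1]
    - [[0, 0, 0], 1]
    - [[0, 0, 0], 1]
    - [[0, 0, 0], 1]
    - [[0, 0, 0], 1]
    - [[0, 0, 0], 0.08]
  fingers: 0.45
  grip_force: 40

```text
time_s: 1.07
tcp_pos: [0.242, 0.6299, 0.2058]
eef_rot: [151.6, 90.0, -110.1]
contact_force: [-0.5, -0.0, -0.4]
gripper_width: 0.0479
```

Call:
step_arm:
  steps:
    - [[0, -0.42, -0.98], 0]
    - [[0, -0.42, -0.98], 0]
    - [[0, -0.42, -0.98], 0]
    - [[0, -0.42, -0.98], 0]
    - [[0, -0.42, -0.98], 0]
    - [[0, -0.42, -0.98], 0]
    - [[0, -0.42, -0.98], 0]
    - [[0, -0.42, -0.98], 0]
    - [[0, -0.42, -0.98], 0]
    - [[0, -0.42, -0.98], 0]
    - [[0, -0.42, -0.98], 0]
    - [[0, -0.42, -0.98], 0]
    - [[0, -0.42, -0.98], 0]
    - [[0, -0.42, -0.98], 0]
    - [[0, -0.42, -0.98], 0]
    - [[0, -0.42, -0.98], 0]
    - [[0, -0.42, -0.98], 0]
    - [[0, 0, 0], 0]
    - [[0, 0, 0], 0]
    - [[0, 0, 0], 0]

```text
time_s: 2.73
tcp_pos: [0.4327, 0.3215, 0.2062]
eef_rot: [-20.8, 90.0, 77.7]
contact_force: [0.3, -0.3, 0.3]
gripper_width: 0.0482
```

Run:
```python
from h import *
st=get_state();print(st)
import json
m=camera_model("wrist");im=capture("wrist");cv2.imwrite("pics/w1.png",im)
np.savez("pics/w1.npz",**m)
```

```text
{'time_s': 2.7333, 'joints': array([ 5.74517077e+01,  7.72950647e+00, -1.65000277e+01, -6.23940901e-03,
       -6.57550342e+01, -4.89138788e+01]), 'qd': array([ 1.05310487,  0.30013368,  0.24705503, -0.06707036,  0.02529645,
       -0.4155188 ]), 'joint_torque': array([ -0.58346098, -39.67411995,  28.26870918,   6.79008007,
        -0.05595093,   0.05413999]), 'tcp_pos': array([0.43267711, 0.32148022, 0.20621561]), 'eef_rot': array([-20.8465918 ,  89.98355299,  77.68867567]), 'contact_force': array([ 0.30275274, -0.3167914 ,  0.34575475]), 'moment': array([ 0.04855257,  0.02776236, -0.02550877]), 'gripper_width': 0.04822211212110819}
```

View pics/w1.png

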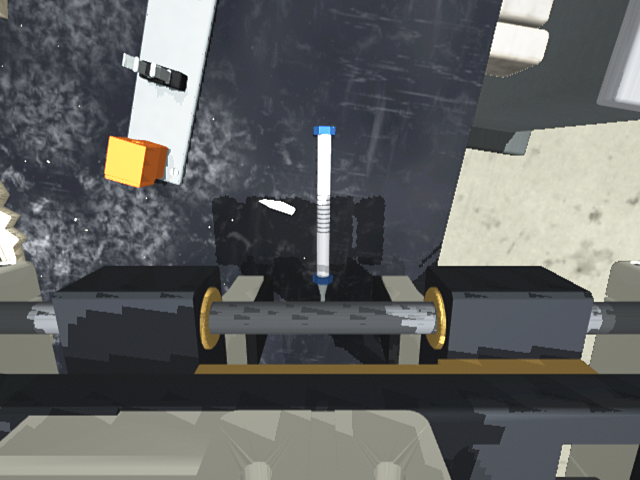

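The wrist picture shows the scriber with its rear collar at (324,130), front collar at (323,281) and dark rings at (323,213). The rack runs along the upper left, with its front clip at about (160,74) and guard at (135,160).

Run:
```python
from h import *
m=dict(np.load("pics/w1.npz"));im=cv2.imread("pics/w1.png")
h=cv2.cvtColor(im,cv2.COLOR_BGR2HSV)
k=cv2.inRange(h,(100,130,60),(125,255,255));N,_,s,c=cv2.connectedComponentsWithStats(k)
for i in range(1,N):
    if s[i,4]>20: print(s[i],c[i],onplane(m,c[i],.012))
cs=[onplane(m,c[i],.013) for i in range(1,N) if s[i,4]>20 and 300<c[i][0]<350]
if len(cs)==2:
    r,f=cs; d=f-r; print("len",np.linalg.norm(d),"ang",np.degrees(np.arctan2(d[1],d[0])),"mid",r+d*86/162)
# handle edges: white mask line
k=cv2.inRange(h,(0,0,150),(179,60,255)); k[:140]=0;k[272:]=0;k[:,:312]=0;k[:,334:]=0
pts=[(np.nonzero(k[y])[0].mean(),y) for y in range(142,270) if (k[y]>0).sum()>8]
a=onplane(m,pts[0],.015);b=onplane(m,pts[-1],.015);d=b-a;print(a,b,np.degrees(np.arctan2(d[1],d[0])))
from scipy.spatial.transform import Rotation as Ro
st=get_state();T=Ro.from_euler("xyz",st["eef_rot"],degrees=True).as_matrix();print(st["tcp_pos"],T.round(4),np.degrees(np.arctan2(T[1,1],T[0,1])))
cv2.imwrite("pics/c.png",cv2.resize(im[0:200,90:250],None,fx=3.5,fy=3.5,interpolation=cv2.INTER_CUBIC)[:600])
```

```text
[313 126  23   9 175] [323.83428571 129.74857143] [0.44467073 0.23334894 0.012     ]
[313 274  20  11 145] [322.51724138 279.51034483] [0.42155969 0.39558592 0.012     ]
len 0.16343577495712058 ang 98.10737058308226 mid [0.43242929 0.3192991  0.013     ]
[0.44268225 0.2453637  0.015     ] [0.42363347 0.38195609 0.015     ] 97.9390994238723
[0.43249619 0.32179566 0.20619044] [[ 0.000e+00 -9.889e-01 -1.488e-01]
 [ 2.000e-04 -1.488e-01  9.889e-01]
 [-1.000e+00 -0.000e+00  2.000e-04]] -171.4425911456004
```

View pics/c.png

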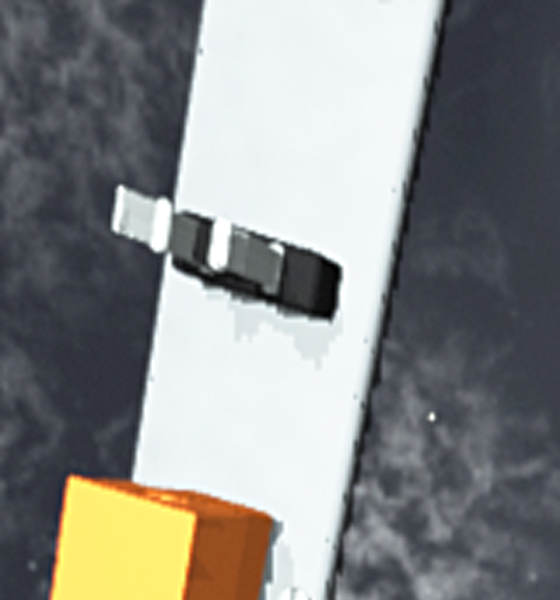

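Call:
step_arm:
  steps:
    - [[1, 0.02, -0.12], 0.06]
    - [[1, 0, 0], 0]
    - [[1, 0, 0], 0]
    - [[1, 0, 0], 0]
    - [[1, 0, 0], 0]
    - [[1, 0, 0], 0]
    - [[1, 0, 0], 0]
    - [[1, 0, 0], 0]
    - [[0.5, 0, 0], 0]
    - [[0.5, 0, 0], 0]
    - [[0.2, 0, 0], 0]
    - [[0, 0, 0], 0]
    - [[0, 0, 0], 0]
    - [[0, 0, 0], 0]

```text
time_s: 3.95
tcp_pos: [0.433, 0.3199, 0.0231]
eef_rot: [-47.4, 89.9, 50.7]
contact_force: [-0.3, -0.7, 0.0]
gripper_width: 0.0479
```

Run:
```python
from h import *
st=get_state();print(st["tcp_pos"],st["contact_force"])
m=camera_model("wrist");im=capture("wrist");cv2.imwrite("pics/w2.png",im)
```

```text
[0.43299071 0.31987586 0.02310842] [-0.31729115 -0.70855183  0.0022797 ]
```

View pics/w2.png

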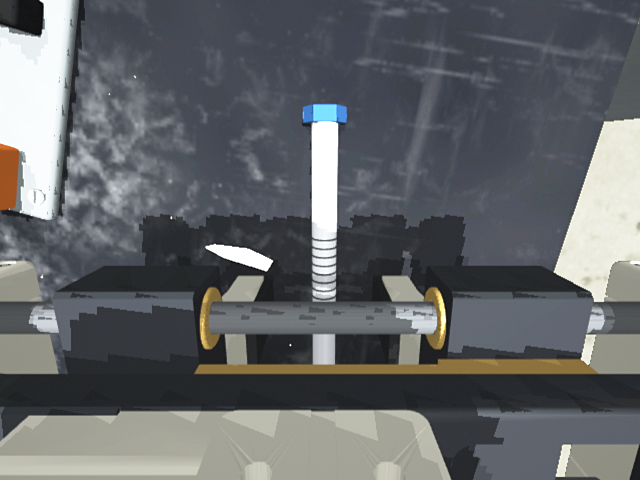

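Call:
step_arm:
  steps:
    - [[0.12, 0, 0], 0]
    - [[0, 0, 0], 0]

```text
time_s: 4.17
tcp_pos: [0.4326, 0.3193, 0.02]
eef_rot: [-36.9, 90.0, 61.3]
contact_force: [-0.1, -0.0, 0.1]
gripper_width: 0.0484
```

Call:
step_arm:
  steps:
    - [[0, 0, 0], 0]
    - [[0, 0, 0], 0]
    - [[0, 0, 0], 0]
    - [[0, 0, 0], 0]
    - [[0, 0, 0], 0]
    - [[0, 0, 0], 0]
    - [[0, 0, 0], 0]
    - [[0, 0, 0], 0]
  fingers: 1
  grip_force: 45

```text
time_s: 4.83
tcp_pos: [0.4326, 0.3192, 0.0198]
eef_rot: [-123.3, 90.0, -25.2]
contact_force: [-0.5, 0.1, -0.0]
gripper_width: 0.0021
```

Call:
step_arm:
  steps:
    - [[-0.5, 0, 0], 0]
    - [[-1, 0, 0], 0]
    - [[-1, 0, 0], 0]
    - [[-1, 0, 0], 0]
    - [[-1, 0, 0], 0]
    - [[-1, 0, 0], 0]
    - [[-1, 0, 0], 0]
    - [[0, 0, 0], 0]
    - [[0, 0, 0], 0]
    - [[0, 0, 0], 0]

```text
time_s: 5.67
tcp_pos: [0.4323, 0.319, 0.1499]
eef_rot: [10.6, 90.0, 108.8]
contact_force: [1.0, 0.3, -1.5]
gripper_width: 0.0007
```

Run:
```python
from h import *
from scipy.spatial.transform import Rotation as Ro
st=get_state();T=Ro.from_euler("xyz",st["eef_rot"],degrees=True).as_matrix();print(st["tcp_pos"],st["contact_force"],st["moment"],st["gripper_width"],T.round(4))
m=camera_model("wrist");im=capture("wrist");cv2.imwrite("pics/w3.png",im);np.savez("pics/w3.npz",**m)
cv2.imwrite("pics/s3.png",capture("scene"))
print("tcp px",proj(m,st["tcp_pos"]),proj(m,st["tcp_pos"]+T[:,0]*.0105))
```

```text
[0.43226898 0.31903235 0.14993287] [ 0.98768054  0.28000737 -1.45990237] [ 0.06669636 -0.00172842 -0.01386074] 0.0006597732261108445 [[-1.000e-04 -9.899e-01 -1.415e-01]
 [ 3.000e-04 -1.415e-01  9.899e-01]
 [-1.000e+00  1.000e-04  4.000e-04]]
tcp px [322.37504618 278.81181461] [322.39593436 272.32093252]
```

View pics/w3.png

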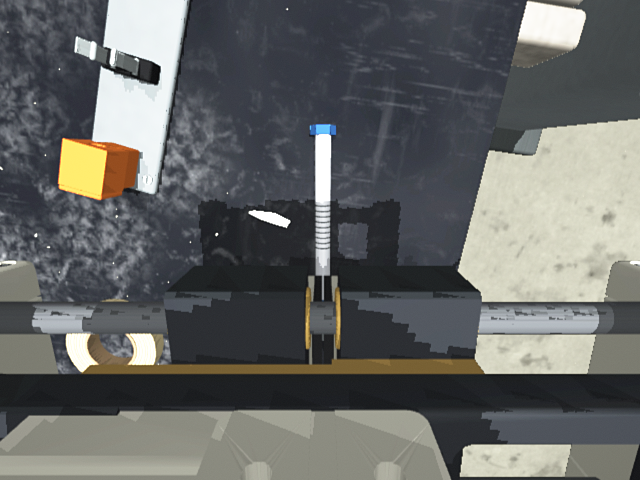

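View pics/s3.png

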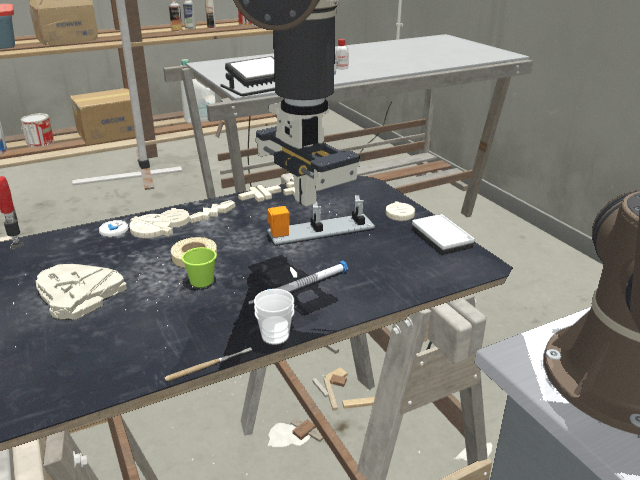

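The grasp missed: the opening is 0.7 mm and the scriber still lies on the bench. I'll measure where it is now and check the TCP projection.

Run:
```python
from h import *
m=dict(np.load("pics/w3.npz"));im=cv2.imread("pics/w3.png")
h=cv2.cvtColor(im,cv2.COLOR_BGR2HSV)
k=cv2.inRange(h,(100,130,60),(125,255,255));N,_,s,c=cv2.connectedComponentsWithStats(k)
for i in range(1,N):
    if s[i,4]>20: print(s[i],c[i],onplane(m,c[i],.012))
t=capture("top");cv2.imwrite("pics/t3.png",cv2.resize(t[150:350,200:450],None,fx=3,fy=3))
st=get_state();ms=camera_model("scene");mt=camera_model("top")
print(proj(ms,st["tcp_pos"]),proj(mt,st["tcp_pos"]), proj(ms,st["tcp_pos"]-[0,0,.019]))
s=cv2.imread("pics/s3.png");cv2.imwrite("pics/s3c.png",cv2.resize(s[110:310,220:400],None,fx=3,fy=3))
```

```text
[310 124  26  11 259] [322.42471042 128.93436293] [0.44466679 0.23344335 0.012     ]
[305.51702724 213.42519247] [283.14726683 284.92911655] [305.59190726 223.14561981]
```

View pics/t3.png

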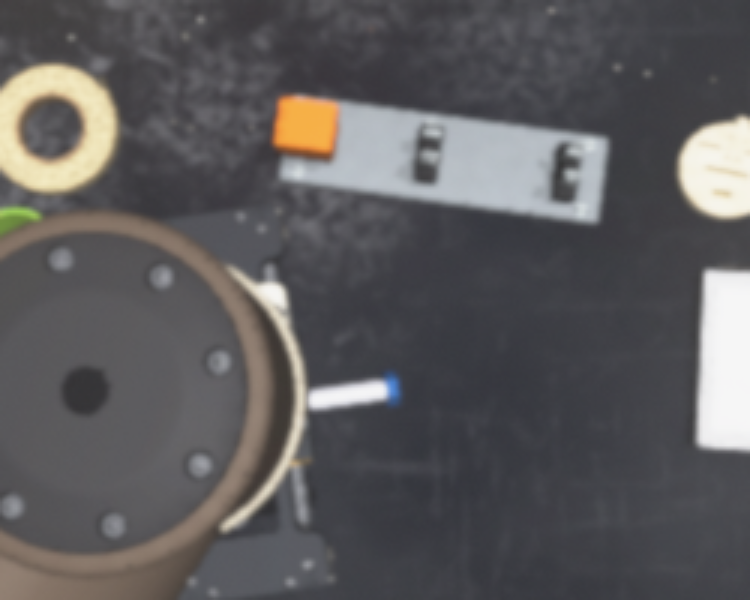

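View pics/s3c.png

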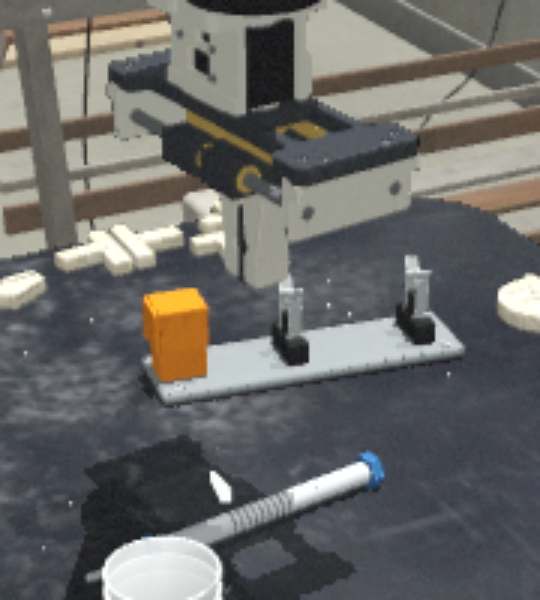

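Run:
```python
from h import *
ms=camera_model("scene")
# start pose: tool y
p0=np.array([0.2419,0.6296,.2052]);y=np.array([-.359,-.933,0])
for s in(.044,.065,-.044,-.065):
  for dz in(0,-.019): print(s,dz,proj(ms,p0+y*s+[0,0,dz]).round(1))
s=cv2.imread("pics/scene0.png");cv2.imwrite("pics/s0c.png",cv2.resize(s[150:310,20:240],None,fx=3.5,fy=3.5))
w=cv2.imread("pics/w3.png");cv2.imwrite("pics/w3c.png",cv2.resize(w[180:380,220:430],None,fx=3,fy=3))
```

```text
0.044 0 [182.5 286. ]
0.044 -0.019 [184.1 298.7]
0.065 0 [199.7 285. ]
0.065 -0.019 [201.1 297.7]
-0.044 0 [109.1 290.2]
-0.044 -0.019 [111.6 303. ]
-0.065 0 [ 91.4 291.2]
-0.065 -0.019 [ 94.1 304. ]
```

View pics/s0c.png

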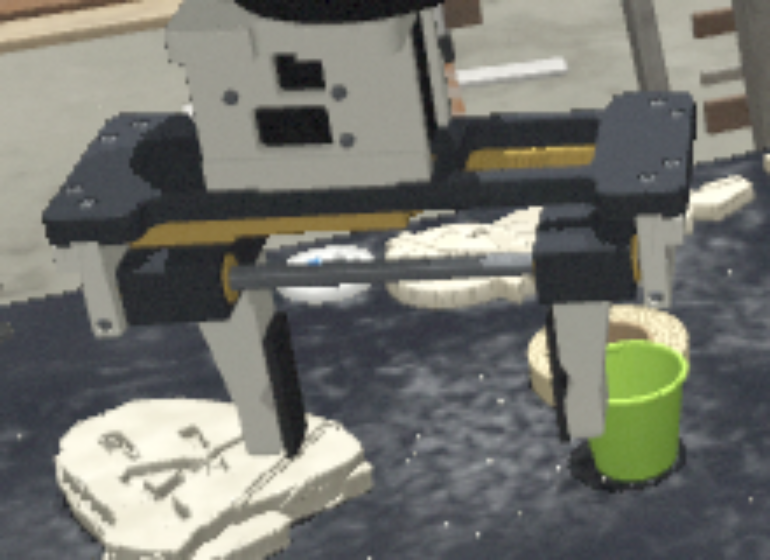

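View pics/w3c.png

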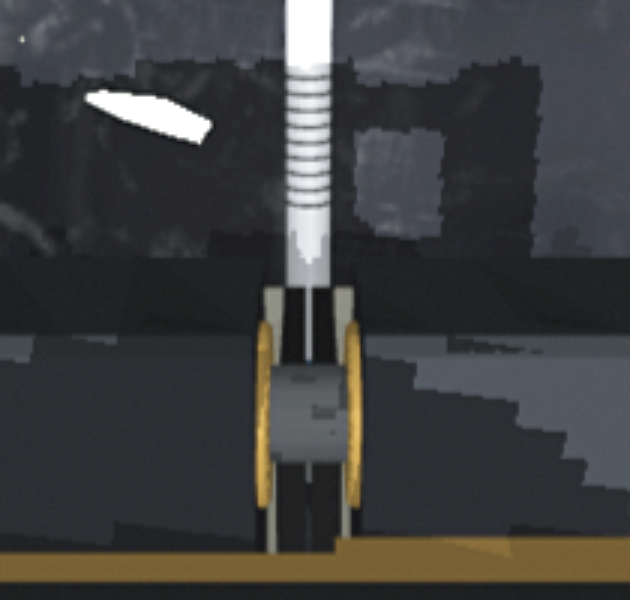

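Both cameras show the real fingertips about 40 mm higher than the stated tool frame implies, roughly 20 mm behind the reported TCP instead of 19 mm ahead. That is why the jaws closed above the handle. I'll go down again with the fingers open and find the table by touch.

Call:
step_arm:
  steps:
    - [[0, 0, 0], 0]
    - [[0, 0, 0], 0]
    - [[0, 0, 0], 0]
    - [[1, 0, 0], 0]
    - [[1, 0, 0], 0]
    - [[1, 0, 0], 0]
    - [[1, 0, 0], 0]
    - [[1, 0, 0], 0]
    - [[1, 0, 0], 0]
    - [[0.5, 0, 0], 0]
    - [[0, 0, 0], 0]
    - [[0, 0, 0], 0]
  fingers: 0.45

```text
time_s: 6.82
tcp_pos: [0.4326, 0.3191, 0.0197]
eef_rot: [152.1, 89.9, -109.8]
contact_force: [-0.3, 1.1, 0.6]
gripper_width: 0.0479
```

Run:
```python
from h import *
st=get_state();print(st["tcp_pos"],st["contact_force"])
s=capture("scene");cv2.imwrite("pics/s4c.png",cv2.resize(s[160:320,220:400],None,fx=4,fy=4)[:600])
```

```text
[0.43261761 0.31913285 0.01971944] [-0.34043857  1.10098344  0.60722011]
```

View pics/s4c.png

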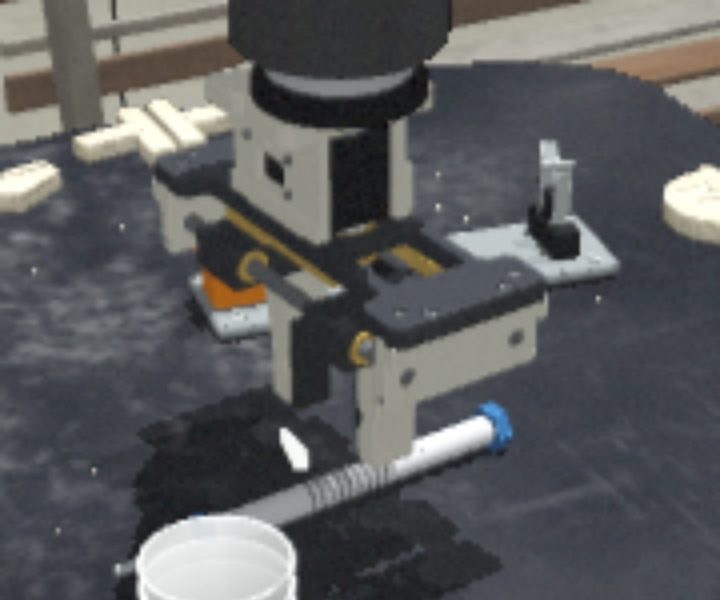

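Call:
step_arm:
  steps:
    - [[0.5, 0, 0], 0]
    - [[0.5, 0, 0], 0]
    - [[0.2, 0, 0], 0]
    - [[0, 0, 0], 0]
    - [[0, 0, 0], 0]

```text
time_s: 7.28
tcp_pos: [0.4325, 0.319, -0.0045]
eef_rot: [145.0, 90.0, -116.8]
contact_force: [0.5, 0.2, 0.4]
gripper_width: 0.0481
```

Run:
```python
from h import *
st=get_state();print(st["tcp_pos"],st["contact_force"])
s=capture("scene");cv2.imwrite("pics/s5c.png",cv2.resize(s[160:320,220:400],None,fx=4,fy=4)[:600])
cv2.imwrite("pics/w5.png",capture("wrist"))
```

```text
[ 0.43245525  0.31901344 -0.00449192] [0.51065693 0.19044766 0.44784069]
```

View pics/s5c.png

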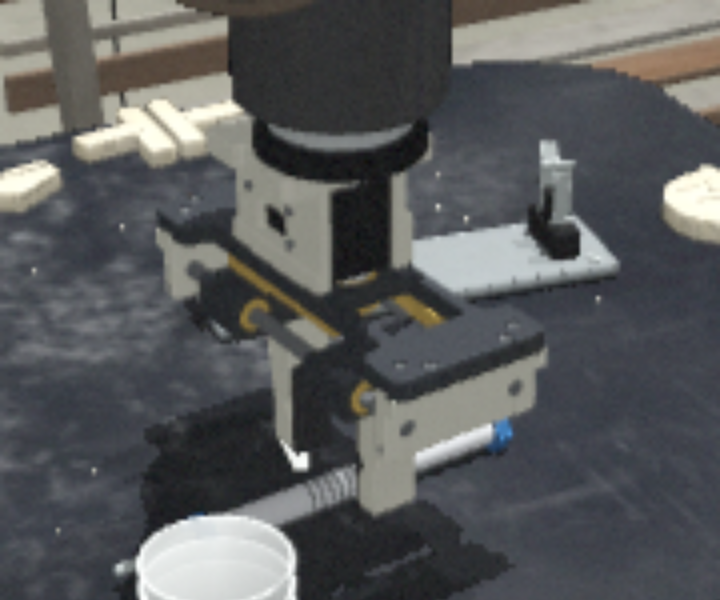

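View pics/w5.png

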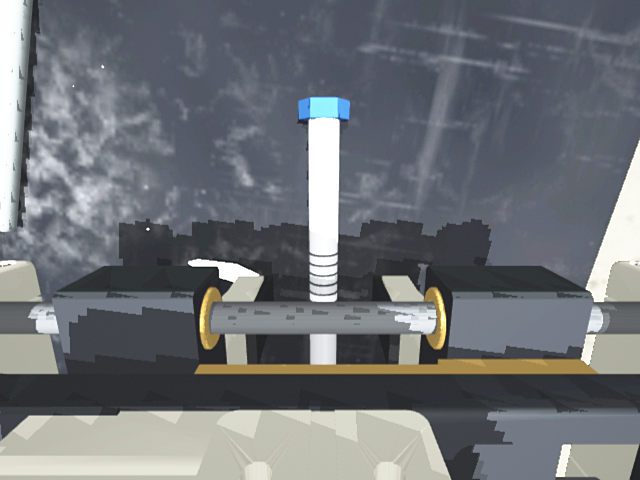

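Call:
step_arm:
  steps:
    - [[0.3, 0, 0], 0]
    - [[0.15, 0, 0], 0]
    - [[0, 0, 0], 0]
    - [[0, 0, 0], 0]

```text
time_s: 7.72
tcp_pos: [0.4324, 0.319, -0.0135]
eef_rot: [141.2, 90.0, -120.7]
contact_force: [-0.7, 0.1, -0.7]
gripper_width: 0.0479
```

Call:
step_arm:
  steps:
    - [[0.1, 0, 0], 0]
    - [[0, 0, 0], 0]
    - [[0, 0, 0], 0]

```text
time_s: 7.97
tcp_pos: [0.4325, 0.3192, -0.0153]
eef_rot: [143.7, 90.0, -118.1]
contact_force: [-0.1, 0.5, 0.1]
gripper_width: 0.0482
```

Call:
step_arm:
  steps:
    - [[0.05, 0, 0], 0]
    - [[0, 0, 0], 0]
    - [[0, 0, 0], 0]

```text
time_s: 8.22
tcp_pos: [0.4326, 0.3192, -0.0162]
eef_rot: [-64.5, 90.0, 33.7]
contact_force: [0.1, 0.0, -0.5]
gripper_width: 0.048
```

Call:
step_arm:
  steps:
    - [[0.05, 0, 0], 0]
    - [[0, 0, 0], 0]
    - [[0, 0, 0], 0]

```text
time_s: 8.47
tcp_pos: [0.4325, 0.3192, -0.0173]
eef_rot: [142.9, 90.0, -119.0]
contact_force: [-0.1, -0.2, 0.0]
gripper_width: 0.0482
```

Call:
step_arm:
  steps:
    - [[0.05, 0, 0], 0]
    - [[0, 0, 0], 0]
    - [[0, 0, 0], 0]

```text
time_s: 8.72
tcp_pos: [0.4325, 0.3191, -0.0183]
eef_rot: [137.4, 90.0, -124.4]
contact_force: [0.9, -0.1, 0.5]
gripper_width: 0.0482
```

Call:
step_arm:
  steps:
    - [[0, 0, 0], 0]
    - [[0, 0, 0], 0]
    - [[0, 0, 0], 0]
    - [[0, 0, 0], 0]
    - [[0, 0, 0], 0]
    - [[0, 0, 0], 0]
    - [[0, 0, 0], 0]
    - [[0, 0, 0], 0]
  fingers: 1
  grip_force: 45

```text
time_s: 9.38
tcp_pos: [0.4325, 0.3192, -0.0182]
eef_rot: [91.6, 90.0, -170.2]
contact_force: [-1.0, -0.3, 0.8]
gripper_width: 0.0127
```

Run:
```python
from h import *
st=get_state();print(st["tcp_pos"],st["contact_force"],st["moment"],st["gripper_width"])
s=capture("scene");cv2.imwrite("pics/s6c.png",cv2.resize(s[160:320,220:400],None,fx=4,fy=4)[:600])
```

```text
[ 0.43252545  0.31920319 -0.01821484] [-1.04005524 -0.32102951  0.75559367] [ 0.04842426  0.11053781 -0.04696219] 0.012742770063794182
```

View pics/s6c.png

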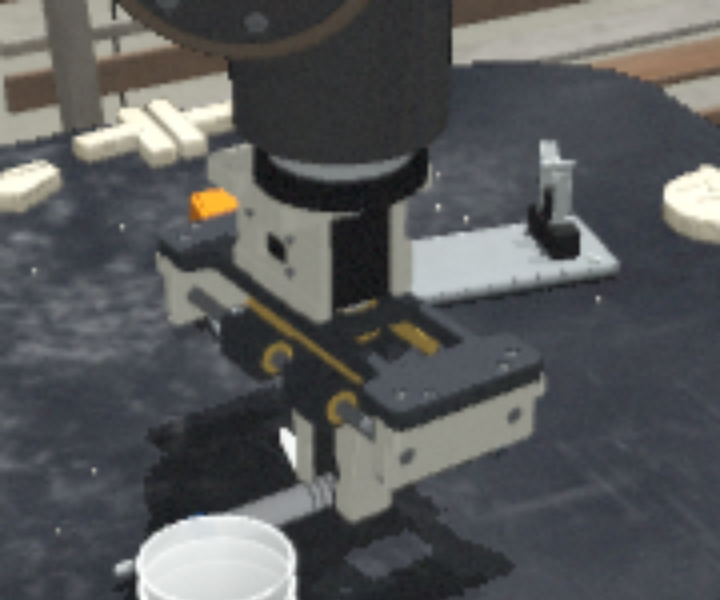

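Call:
step_arm:
  steps:
    - [[-0.3, 0, 0], 0]
    - [[-0.6, 0, 0], 0]
    - [[-1, 0, 0], 0]
    - [[-1, 0, 0], 0]
    - [[-1, 0, 0], 0]
    - [[-1, 0, 0], 0]
    - [[-1, 0, 0], 0]
    - [[-1, 0, 0], 0]
    - [[-1, 0, 0], 0]
    - [[-1, 0, 0], 0]
    - [[0, 0, 0], 0]
    - [[0, 0, 0], 0]
    - [[0, 0, 0], 0]

```text
time_s: 10.52
tcp_pos: [0.4321, 0.3188, 0.1594]
eef_rot: [96.4, 90.0, -165.5]
contact_force: [-0.6, 0.4, -0.4]
gripper_width: 0.0125
```

Run:
```python
from h import *
from scipy.spatial.transform import Rotation as Ro
st=get_state();T=Ro.from_euler("xyz",st["eef_rot"],degrees=True).as_matrix();print(st["tcp_pos"],st["contact_force"],st["moment"],st["gripper_width"],T.round(4))
m=camera_model("wrist");im=capture("wrist");cv2.imwrite("pics/w7.png",im);np.savez("pics/w7.npz",**m)
s=capture("scene");cv2.imwrite("pics/s7.png",s)
cv2.imwrite("pics/s7c.png",cv2.resize(s[120:280,220:400],None,fx=4,fy=4)[:600])
print(proj(m,st["tcp_pos"]+T[:,0]*-.0285))
```

```text
[0.43210012 0.31880541 0.15940414] [-0.60877479  0.36173902 -0.42637908] [ 0.07441859 -0.04233183 -0.06302366] 0.0124562680059174 [[-6.000e-04 -9.900e-01 -1.413e-01]
 [-2.000e-04 -1.413e-01  9.900e-01]
 [-1.000e+00  6.000e-04 -1.000e-04]]
[322.247076  300.4551972]
```

View pics/s7c.png

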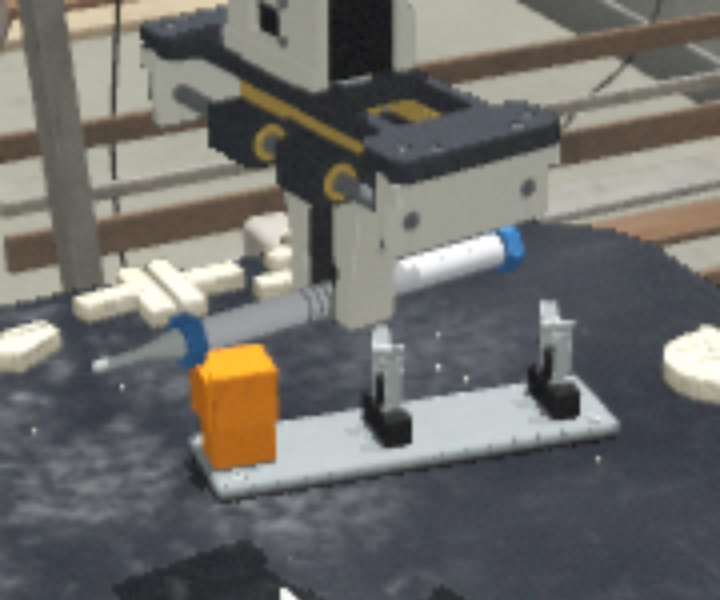

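View pics/w7.png

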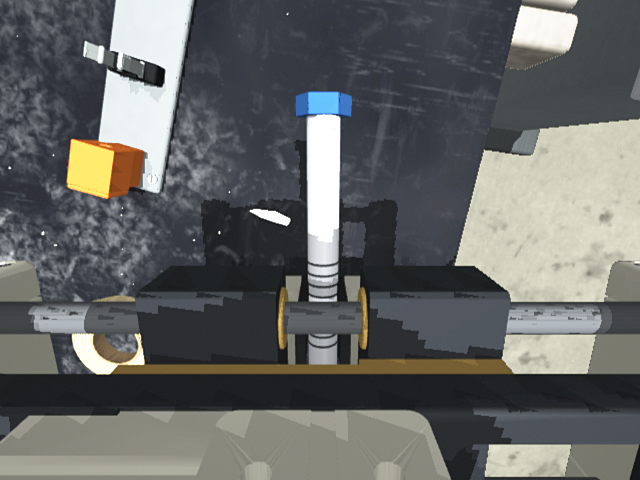

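```bash
cat > held.py <<'E'
from h import *
from scipy.spatial.transform import Rotation as Ro
def tool(st): return Ro.from_euler("xyz",st["eef_rot"],degrees=True).as_matrix()
def inplane(m,uv,st):
    T=tool(st);c,d=ray(m,uv);n=T[:,1];p=c+d*(n@(st["tcp_pos"]-c))/(n@d)
    return p,T.T@(p-st["tcp_pos"])
E
python3 - <<'E'
from held import *
st=get_state();s=cv2.imread("pics/s7.png");w=cv2.imread("pics/w7.png");ms=camera_model("scene");mw=dict(np.load("pics/w7.npz"))
h=cv2.cvtColor(s,cv2.COLOR_BGR2HSV);k=cv2.inRange(h,(100,110,50),(125,255,255));k[:150]=0
N,_,q,c=cv2.connectedComponentsWithStats(k)
for i in range(1,N):
    if q[i,4]>15: print("scene",q[i],c[i].round(1),*inplane(ms,c[i],st))
print("tip",*inplane(ms,(220+96/4-.4,120+366/4-.4),st))
h=cv2.cvtColor(w,cv2.COLOR_BGR2HSV);k=cv2.inRange(h,(100,110,50),(125,255,255))
N,_,q,c=cv2.connectedComponentsWithStats(k)
for i in range(1,N):
    if q[i,4]>50: print("wrist",q[i],c[i].round(1))
T=tool(st)
for hx in(-.026,-.0285,-.031):
  for zz in(-.082,-.086,-.090): print(hx,zz,proj(mw,st["tcp_pos"]+T@[hx,0,zz]).round(1), proj(ms,st["tcp_pos"]+T@[hx,0,zz]).round(1))
E
```

```text
scene [344 177   7  11  50] [347.5 181.8] [0.44479683 0.22933734 0.18545487] [-2.65808907e-02  1.46740405e-16 -9.02253342e-02]
scene [261 199  11  13  71] [267.3 204.4] [0.42138607 0.39322971 0.18772566] [-2.90406332e-02 -9.61409846e-17  7.53279121e-02]
scene [109 224   9   6  27] [112.  227.1] [0.38604726 0.64095888 0.22331939] [-6.49199655e-02  3.42754830e-17  3.25524157e-01]
tip [0.41516616 0.43677305 0.18827136] [-2.96365283e-02  7.13118028e-17  1.19312592e-01]
wrist [ 295   91   57   27 1334] [323.1 103.4]
-0.026 -0.082 [322.6 116.3] [343.8 183.2]
-0.026 -0.086 [322.6 106.1] [345.6 182.7]
-0.026 -0.09 [322.6  95.8] [347.4 182.2]
-0.0285 -0.082 [322.6 115.7] [343.8 181.9]
-0.0285 -0.086 [322.6 105.3] [345.6 181.4]
-0.0285 -0.09 [322.6  94.8] [347.4 180.9]
-0.031 -0.082 [322.6 115.1] [343.8 180.6]
-0.031 -0.086 [322.6 104.6] [345.6 180.1]
-0.031 -0.09 [322.6  93.9] [347.4 179.6]
```

Gripped and lifted. Scriber_mid sits about 28.5 mm behind the reported TCP along tool x, within 1 mm along the handle. Next I'll turn to the rack heading and stop beside it for a closer look.

Call:
step_arm:
  steps:
    - [[0, 0, 0], 0.9]
    - [[0, 0, 0], 0.9]
    - [[0, 0, 0], 0.9]
    - [[0, -0.6, -0.73], 0]
    - [[0, -0.6, -0.73], 0]
    - [[0, -0.6, -0.73], 0]
    - [[0, -0.6, -0.73], 0]
    - [[0, -0.6, -0.73], 0]
    - [[0, -0.6, -0.73], 0]
    - [[0, -0.6, -0.73], 0]
    - [[0, -0.6, -0.73], 0]
    - [[0, -0.6, -0.73], 0]
    - [[0, -0.6, -0.73], 0]
    - [[0, 0, 0], 0]
    - [[0, 0, 0], 0]
    - [[0, 0, 0], 0]
    - [[0, 0, 0], 0]

```text
time_s: 12.03
tcp_pos: [0.5305, 0.1582, 0.1593]
eef_rot: [122.9, 90.0, -155.1]
contact_force: [-0.0, 0.0, -0.8]
gripper_width: 0.0125
```

Run:
```python
from held import *
st=get_state();T=tool(st);print(st["tcp_pos"],st["contact_force"],st["gripper_width"],np.degrees(np.arctan2(T[1,2],T[0,2])))
m=camera_model("wrist");im=capture("wrist");cv2.imwrite("pics/w8.png",im);np.savez("pics/w8.npz",**m)
cv2.imwrite("pics/w8c.png",cv2.resize(im[0:300,0:320],None,fx=2.5,fy=2)[:600])
s=capture("scene");cv2.imwrite("pics/s8.png",s)
cv2.imwrite("pics/s8c.png",cv2.resize(s[120:280,220:400],None,fx=4,fy=4)[:600])
```

```text
[0.53046104 0.15823702 0.15933851] [-0.03572474  0.02300576 -0.78162686] 0.012518124436721845 81.96819650022388
```

View pics/w8.png

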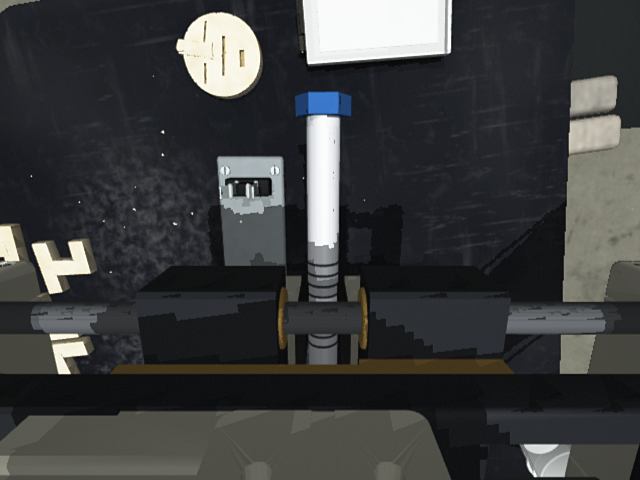

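View pics/s8c.png

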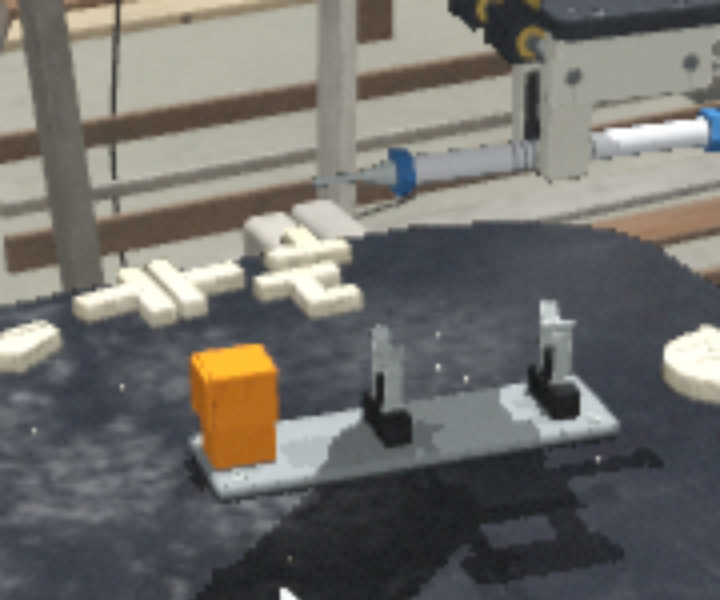

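Run:
```python
import cv2
im=cv2.imread("pics/w8.png");cv2.imwrite("pics/w8d.png",cv2.resize(im[150:220,200:300],None,fx=8,fy=8,interpolation=cv2.INTER_CUBIC))
s=cv2.imread("pics/s8.png");cv2.imwrite("pics/s8d.png",cv2.resize(s[190:240,300:380],None,fx=10,fy=10,interpolation=cv2.INTER_CUBIC))
```

```text
(no output)
```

View pics/w8d.png

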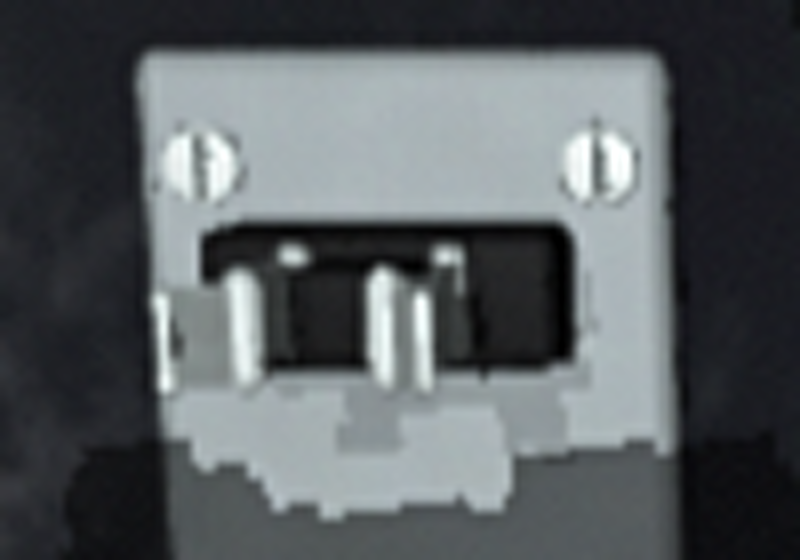

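View pics/s8d.png

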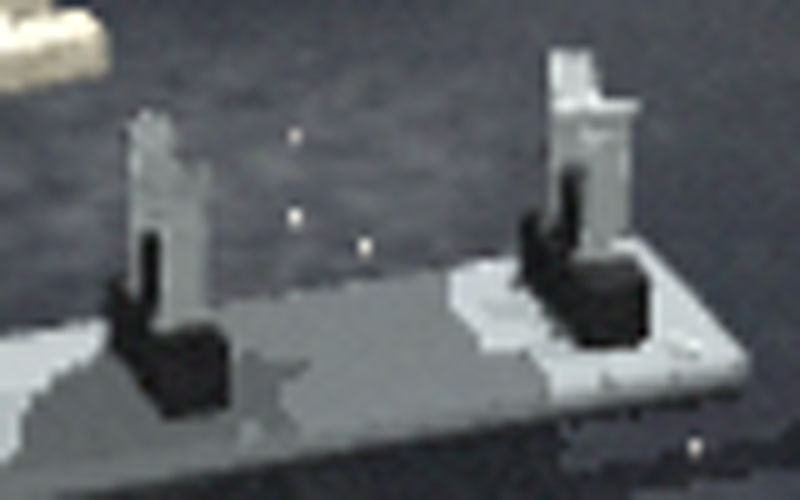

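Run:
```python
from held import *
m=dict(np.load("pics/w8.npz"));f=lambda x,y:(200+x/8-.44,150+y/8-.44)
u=np.array([np.cos(np.radians(81.9)),np.sin(np.radians(81.9)),0]);v=np.array([-u[1],u[0],0])
P0=np.array([.58925,.08655,0])
def rep(n,p): d=p-P0; print(n,p.round(4),"along",(d@u).round(4),"across",(d@v).round(4))
rep("lip",onplane(m,f(313.5,325),.056));rep("lipL",onplane(m,f(262,325),.056));rep("lipR",onplane(m,f(365,325),.056))
rep("flare",onplane(m,f(297,340),.065));rep("flL",onplane(m,f(160,340),.065));rep("flR",onplane(m,f(432,340),.065))
for n,p in(("cL",(142,55)),("cR",(660,55)),("L",(168,430)),("R",(678,430)),):rep(n,onplane(m,f(*p),.01))
rep("screws",onplane(m,f(400,168),.01)); rep("footL",onplane(m,f(205,250),.02)); rep("footR",onplane(m,f(570,250),.02))
# edges of base lower down
im=cv2.imread("pics/w8.png");
for y in(170,200,230,255):
    r=im[y,190:300].astype(int).max(1);
    i=np.nonzero(r>60)[0];print(y,190+i[0],190+i[-1],(onplane(m,(190+i[0],y),.01)-P0)@v,(onplane(m,(190+i[-1],y),.01)-P0)@v)
```

```text
lip [0.5927 0.112  0.056 ] along 0.0257 across 0.0002
lipL [0.5979 0.1113 0.056 ] along 0.0257 across -0.0051
lipR [0.5875 0.1127 0.056 ] along 0.0257 across 0.0054
flare [0.5923 0.1125 0.065 ] along 0.0261 across 0.0006
flL [0.6057 0.1106 0.065 ] along 0.0262 across -0.0128
flR [0.5791 0.1144 0.065 ] along 0.0261 across 0.0139
cL [0.6178 0.0823 0.01  ] along -0.0002 across -0.0288
cR [0.5587 0.0906 0.01  ] along -0.0003 across 0.0308
L [0.624  0.1253 0.01  ] along 0.0432 across -0.029
R [0.5638 0.1337 0.01  ] along 0.0431 across 0.0318
screws [0.5908 0.099  0.01  ] along 0.0125 across 0.0002
footL [0.6124 0.1047 0.02  ] along 0.0212 across -0.0203
footR [0.5713 0.1104 0.02  ] along 0.0211 across 0.0212
170 218 283 -0.029114266111438525 0.03138313056068874
200 220 284 -0.029294743680443814 0.03158111487774303
230 190 284 -0.060611375065950206 0.03081556094947107
255 224 285 -0.029316672461167134 0.031141809635395264
```

The wrist view puts the rear clip lips at about (239,190). They measure 10.5 mm apart against the stated 10 mm, and lie 0.2–0.6 mm from the base's centre line, so the rack pose holds together. Moving over the rack now.

Call:
step_arm:
  steps:
    - [[0, -0.68, -0.01], 0]
    - [[0, -0.68, -0.02], 0]
    - [[0, -0.68, -0.02], 0]
    - [[0, -0.68, -0.01], 0]
    - [[0, -0.67, -0.01], 0]
    - [[0, 0, 0], 0]
    - [[0.8, 0, 0], 0]
    - [[1, 0, 0], 0]
    - [[1, 0, 0], 0]
    - [[1, 0, 0], 0]
    - [[0.7, 0, 0], 0]
    - [[0, 0, 0], 0]
    - [[0, 0, 0], 0]
    - [[0, 0, 0], 0]
    - [[0, 0, 0], 0]

```text
time_s: 13.38
tcp_pos: [0.5986, 0.1476, 0.0712]
eef_rot: [-57.4, 89.9, 24.5]
contact_force: [0.9, 0.3, -0.5]
gripper_width: 0.013
```

Run:
```python
from held import *
st=get_state();T=tool(st);print(st["tcp_pos"],st["contact_force"],st["gripper_width"],np.degrees(np.arctan2(T[1,2],T[0,2])))
m=camera_model("wrist");im=capture("wrist");cv2.imwrite("pics/w9.png",im);np.savez("pics/w9.npz",**m)
cv2.imwrite("pics/w9c.png",cv2.resize(im[60:290,230:420],None,fx=3,fy=2.6)[:600])
s=capture("scene");cv2.imwrite("pics/s9.png",s)
cv2.imwrite("pics/s9c.png",cv2.resize(s[140:260,240:390],None,fx=5,fy=5)[:600])
```

```text
[0.59857126 0.1475656  0.07123632] [ 0.88385377  0.26059316 -0.45816185] 0.012984659332186002 81.97436056222823
```

View pics/w9c.png

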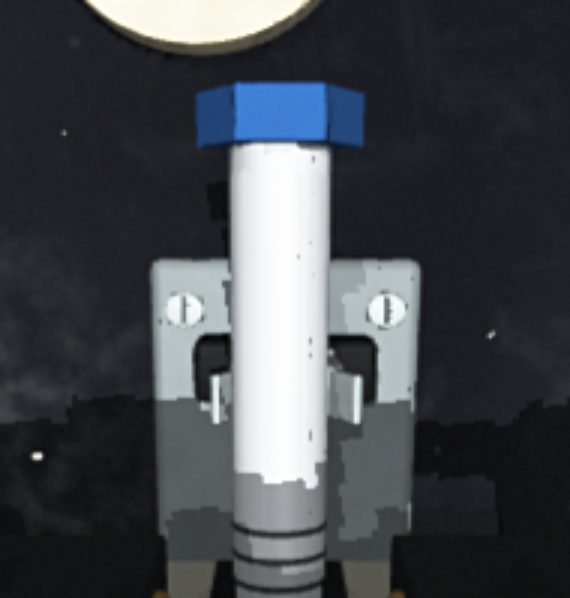

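View pics/s9c.png

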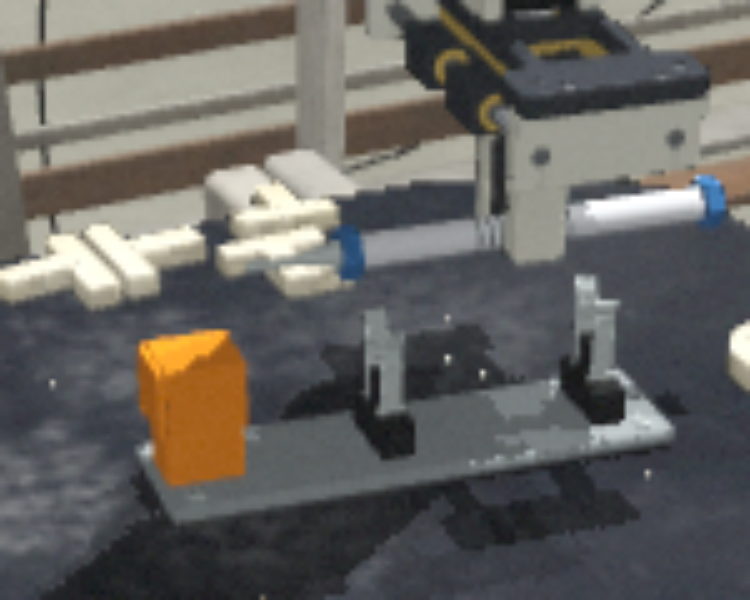

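Scriber is above the clips, aligned in heading; the handle is about 1.2 mm off the clip centre in the wrist view (handle mid column 323.2, rack centre 325.3). I'll correct that and go down.

Call:
step_arm:
  steps:
    - [[0, 0.06, 0], 0]
    - [[0.5, 0, 0], 0]
    - [[0.5, 0, 0], 0]
    - [[0.4, 0, 0], 0]
    - [[0, 0, 0], 0]
    - [[0, 0, 0], 0]
    - [[0, 0, 0], 0]

```text
time_s: 14.07
tcp_pos: [0.5968, 0.1471, 0.0415]
eef_rot: [151.4, 90.0, -126.7]
contact_force: [-0.8, 0.9, -1.0]
gripper_width: 0.0125
```

Run:
```python
from held import *
st=get_state();T=tool(st);print(st["tcp_pos"],st["contact_force"],st["gripper_width"],np.degrees(np.arctan2(T[1,2],T[0,2])))
m=camera_model("wrist");im=capture("wrist");cv2.imwrite("pics/w10c.png",cv2.resize(im[60:290,230:420],None,fx=3,fy=2.6)[:600])
s=capture("scene");cv2.imwrite("pics/s10.png",s)
cv2.imwrite("pics/s10c.png",cv2.resize(s[140:260,240:390],None,fx=5,fy=5)[:600])
```

```text
[0.59675311 0.14708936 0.04151757] [-0.83453589  0.85262271 -0.96245008] 0.012523444674807323 81.9533240729925
```

View pics/w10c.png

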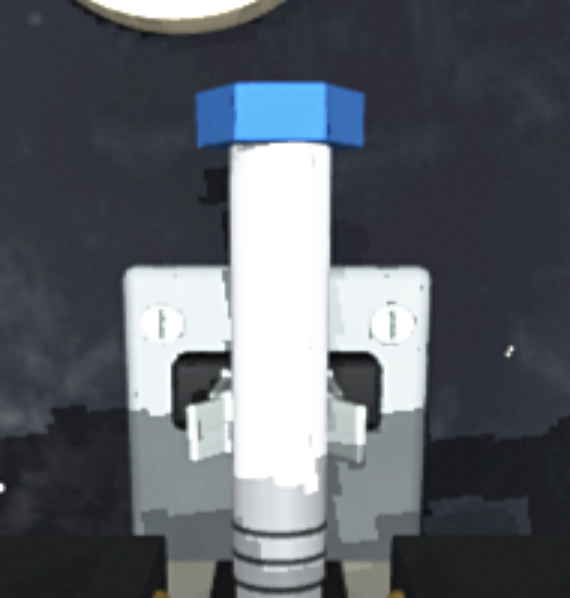

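View pics/s10c.png

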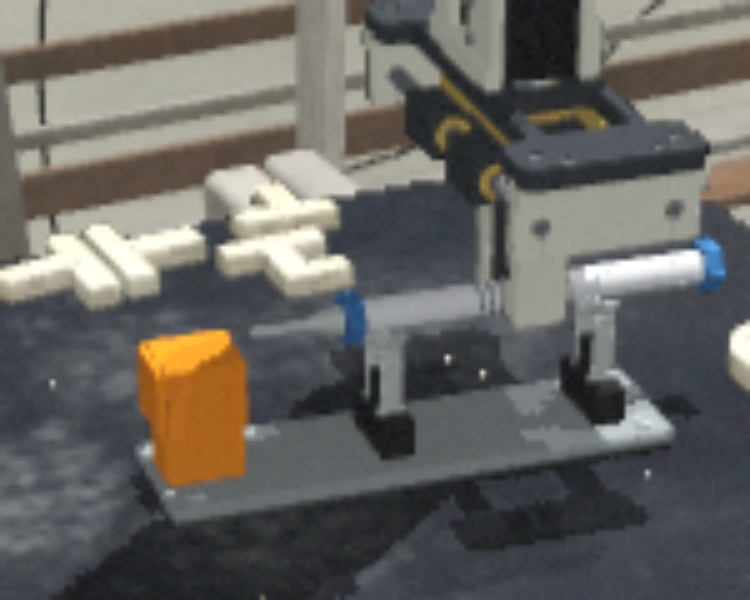

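Handle now centred within about 0.4 mm. I'll press down in small steps, reading the force each time.

Call:
step_arm:
  steps:
    - [[0.2, -0.02, 0], 0]
    - [[0.1, 0, 0], 0]
    - [[0.1, 0, 0], 0]
    - [[0, 0, 0], 0]
    - [[0, 0, 0], 0]

```text
time_s: 14.58
tcp_pos: [0.597, 0.147, 0.0337]
eef_rot: [134.4, 90.0, -143.6]
contact_force: [-0.5, -0.8, -1.7]
gripper_width: 0.0124
```

Call:
step_arm:
  steps:
    - [[0.1, 0, 0], 0]
    - [[0, 0, 0], 0]
    - [[0, 0, 0], 0]

```text
time_s: 14.83
tcp_pos: [0.5974, 0.1472, 0.0321]
eef_rot: [-58.6, 90.0, 23.3]
contact_force: [-0.7, 0.3, 2.5]
gripper_width: 0.0124
```

Call:
step_arm:
  steps:
    - [[0.05, 0, 0], 0]
    - [[0, 0, 0], 0]

```text
time_s: 15.0
tcp_pos: [0.5976, 0.1472, 0.0315]
eef_rot: [-65.3, 89.9, 16.7]
contact_force: [-0.3, -0.4, 5.7]
gripper_width: 0.0124
```

Call:
step_arm:
  steps:
    - [[0.05, 0, 0], 0]
    - [[0, 0, 0], 0]

```text
time_s: 15.17
tcp_pos: [0.5977, 0.1473, 0.0306]
eef_rot: [-62.7, 89.9, 19.3]
contact_force: [-1.6, 0.6, 6.2]
gripper_width: 0.013
```

Call:
step_arm:
  steps:
    - [[0.05, 0, 0], 0]
    - [[0, 0, 0], 0]

```text
time_s: 15.33
tcp_pos: [0.5977, 0.1474, 0.0297]
eef_rot: [-59.8, 89.9, 22.2]
contact_force: [-1.1, 0.0, 6.1]
gripper_width: 0.0128
```

Call:
step_arm:
  steps:
    - [[0.05, 0, 0], 0]
    - [[0, 0, 0], 0]

```text
time_s: 15.5
tcp_pos: [0.5976, 0.1475, 0.0286]
eef_rot: [-53.8, 89.9, 28.2]
contact_force: [-0.2, -0.9, 4.6]
gripper_width: 0.0127
```

Call:
step_arm:
  steps:
    - [[0.05, 0, 0], 0]
    - [[0, 0, 0], 0]

```text
time_s: 15.67
tcp_pos: [0.5975, 0.1474, 0.0274]
eef_rot: [-52.3, 89.9, 29.7]
contact_force: [-1.1, 0.5, 4.8]
gripper_width: 0.0126
```

Call:
step_arm:
  steps:
    - [[0.05, 0, 0], 0]
    - [[0, 0, 0], 0]

```text
time_s: 15.83
tcp_pos: [0.5973, 0.1474, 0.0258]
eef_rot: [-42.9, 90.0, 39.1]
contact_force: [0.3, 2.5, 2.4]
gripper_width: 0.0128
```

Call:
step_arm:
  steps:
    - [[0.05, 0, 0], 0]
    - [[0, 0, 0], 0]

```text
time_s: 16.0
tcp_pos: [0.597, 0.1471, 0.0243]
eef_rot: [82.6, 90.0, 164.5]
contact_force: [1.2, 1.0, -1.4]
gripper_width: 0.0126
```

Call:
step_arm:
  steps:
    - [[0.05, 0, 0], 0]
    - [[0, 0, 0], 0]

```text
time_s: 16.17
tcp_pos: [0.5968, 0.1469, 0.0231]
eef_rot: [123.2, 90.0, -154.9]
contact_force: [1.5, 1.9, -2.9]
gripper_width: 0.0126
```

Call:
step_arm:
  steps:
    - [[0.05, 0, 0], 0]
    - [[0, 0, 0], 0]

```text
time_s: 16.33
tcp_pos: [0.597, 0.1469, 0.0223]
eef_rot: [140.7, 90.0, -137.4]
contact_force: [3.0, 0.2, -3.6]
gripper_width: 0.0131
```

Call:
step_arm:
  steps:
    - [[0.03, 0, 0], 0]
    - [[0, 0, 0], 0]

```text
time_s: 16.5
tcp_pos: [0.5968, 0.1469, 0.0219]
eef_rot: [129.8, 90.0, -148.3]
contact_force: [2.0, -0.8, -3.1]
gripper_width: 0.0125
```

Call:
step_arm:
  steps:
    - [[0.03, 0, 0], 0]
    - [[0, 0, 0], 0]

```text
time_s: 16.67
tcp_pos: [0.5969, 0.1469, 0.0217]
eef_rot: [140.7, 90.0, -137.4]
contact_force: [0.3, -1.3, 0.4]
gripper_width: 0.0124
```

Call:
step_arm:
  steps:
    - [[0.03, 0, 0], 0]
    - [[0, 0, 0], 0]

```text
time_s: 16.83
tcp_pos: [0.5969, 0.1469, 0.0217]
eef_rot: [-159.1, 90.0, -77.2]
contact_force: [-1.7, 0.2, 5.4]
gripper_width: 0.0124
```

Call:
step_arm:
  steps:
    - [[0.03, 0, 0], 0]
    - [[0, 0, 0], 0]

```text
time_s: 17.0
tcp_pos: [0.597, 0.1469, 0.0215]
eef_rot: [-124.3, 90.0, -42.3]
contact_force: [-3.3, -0.7, 9.9]
gripper_width: 0.0132
```

Call:
step_arm:
  steps:
    - [[0, 0, 0], 0]
    - [[0, 0, 0], 0]
    - [[0, 0, 0], 0]

```text
time_s: 17.25
tcp_pos: [0.597, 0.1469, 0.0216]
eef_rot: [-101.0, 90.0, -19.1]
contact_force: [-3.9, -0.9, 10.0]
gripper_width: 0.0125
```

Run:
```python
from held import *
st=get_state();T=tool(st);print(st["tcp_pos"],st["contact_force"],st["moment"],np.degrees(np.arctan2(T[1,2],T[0,2])))
m=camera_model("wrist");im=capture("wrist");cv2.imwrite("pics/w11c.png",cv2.resize(im[60:290,230:420],None,fx=3,fy=2.6)[:600])
s=capture("scene");cv2.imwrite("pics/s11.png",s)
cv2.imwrite("pics/s11c.png",cv2.resize(s[140:260,240:390],None,fx=5,fy=5)[:600])
```

```text
[0.59698727 0.1469065  0.02156798] [-3.90595648 -0.92611429  9.97448159] [-0.29694906  1.19307574 -0.0552025 ] 81.96229407225285
```

View pics/w11c.png

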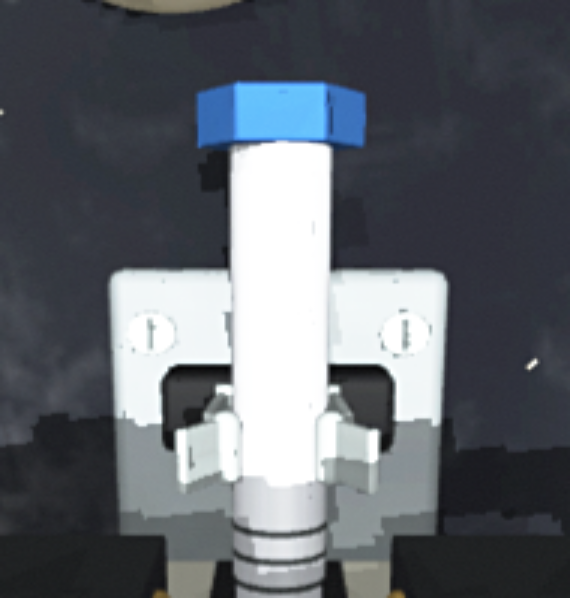

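View pics/s11c.png

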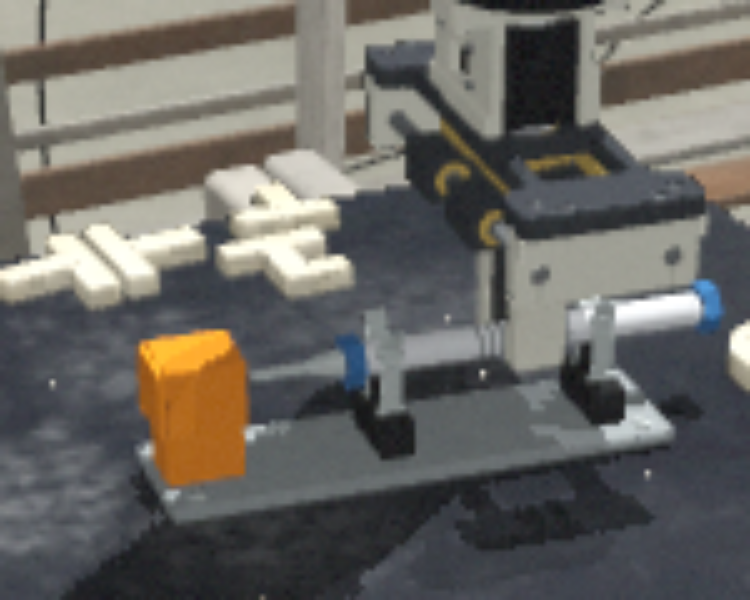

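Seated: the wrist view shows both lips of the rear clip over the handle, and the scene shows the handle down in the front clip, with 10 N on the saddles. I'll ease the press slightly, then slide.

Call:
step_arm:
  steps:
    - [[-0.04, 0.01, 0], 0]
    - [[0, 0, 0], 0]
    - [[0, 0, 0], 0]

```text
time_s: 17.6
tcp_pos: [0.5969, 0.147, 0.0216]
eef_rot: [-110.3, 90.0, -28.4]
contact_force: [-1.0, -0.6, 6.4]
gripper_width: 0.0125
```

Call:
step_arm:
  steps:
    - [[0, 0, 0.1], 0]
    - [[0, 0, 0], 0]
    - [[0, 0, 0], 0]

```text
time_s: 17.85
tcp_pos: [0.5971, 0.1486, 0.0216]
eef_rot: [177.4, 90.0, -100.7]
contact_force: [-1.2, -3.2, 7.3]
gripper_width: 0.0127
```

Call:
step_arm:
  steps:
    - [[0, 0, 0.1], 0]
    - [[0, 0, 0], 0]
    - [[0, 0, 0], 0]

```text
time_s: 18.1
tcp_pos: [0.5973, 0.1504, 0.0216]
eef_rot: [173.6, 89.9, -104.4]
contact_force: [-1.7, -3.2, 6.0]
gripper_width: 0.013
```

Call:
step_arm:
  steps:
    - [[0, 0, 0.1], 0]
    - [[0, 0, 0.1], 0]
    - [[0, 0, 0.1], 0]
    - [[0, 0, 0.1], 0]
    - [[0, 0, 0], 0]
    - [[0, 0, 0], 0]

```text
time_s: 18.6
tcp_pos: [0.5985, 0.1584, 0.0216]
eef_rot: [178.9, 90.0, -99.1]
contact_force: [-0.8, -4.0, 6.9]
gripper_width: 0.0128
```

Call:
step_arm:
  steps:
    - [[0, 0, 0.05], 0]
    - [[0, 0, 0], 0]

```text
time_s: 18.77
tcp_pos: [0.5986, 0.1592, 0.0216]
eef_rot: [169.6, 89.9, -108.4]
contact_force: [-0.7, -4.4, 7.3]
gripper_width: 0.0126
```

Call:
step_arm:
  steps:
    - [[0, 0, 0.05], 0]
    - [[0, 0, 0], 0]

```text
time_s: 18.93
tcp_pos: [0.5987, 0.1601, 0.0216]
eef_rot: [167.8, 89.9, -110.2]
contact_force: [-1.2, -4.0, 5.4]
gripper_width: 0.0125
```

Call:
step_arm:
  steps:
    - [[0, 0, 0.05], 0]
    - [[0, 0, 0], 0]

```text
time_s: 19.1
tcp_pos: [0.5989, 0.161, 0.0216]
eef_rot: [169.7, 89.9, -108.4]
contact_force: [-1.4, -4.8, 7.3]
gripper_width: 0.0129
```

Call:
step_arm:
  steps:
    - [[0, 0, 0.05], 0]
    - [[0, 0, 0], 0]

```text
time_s: 19.27
tcp_pos: [0.599, 0.162, 0.0216]
eef_rot: [169.5, 89.9, -108.5]
contact_force: [-0.4, -5.7, 6.6]
gripper_width: 0.0128
```

Call:
step_arm:
  steps:
    - [[0, 0, 0.05], 0]
    - [[0, 0, 0], 0]

```text
time_s: 19.43
tcp_pos: [0.5991, 0.163, 0.0216]
eef_rot: [169.2, 89.9, -108.8]
contact_force: [-0.4, -4.5, 7.5]
gripper_width: 0.0127
```

Call:
step_arm:
  steps:
    - [[0, 0, 0.05], 0]
    - [[0, 0, 0], 0]

```text
time_s: 19.6
tcp_pos: [0.5993, 0.164, 0.0216]
eef_rot: [169.0, 89.9, -109.1]
contact_force: [-0.6, -4.4, 6.7]
gripper_width: 0.0125
```

Call:
step_arm:
  steps:
    - [[0, 0, 0.05], 0]
    - [[0, 0, 0], 0]

```text
time_s: 19.77
tcp_pos: [0.5994, 0.165, 0.0216]
eef_rot: [168.0, 89.9, -110.0]
contact_force: [-0.2, -4.1, 6.1]
gripper_width: 0.0126
```

Call:
step_arm:
  steps:
    - [[0, 0, 0.05], 0]
    - [[0, 0, 0], 0]

```text
time_s: 19.93
tcp_pos: [0.5996, 0.1659, 0.0216]
eef_rot: [169.9, 89.9, -108.2]
contact_force: [-1.4, -5.3, 7.6]
gripper_width: 0.0129
```

Call:
step_arm:
  steps:
    - [[0, 0, 0.05], 0]
    - [[0, 0, 0], 0]

```text
time_s: 20.1
tcp_pos: [0.5997, 0.1669, 0.0216]
eef_rot: [167.8, 89.9, -110.2]
contact_force: [-0.7, -6.2, 7.5]
gripper_width: 0.0123
```

Call:
step_arm:
  steps:
    - [[0, 0, 0.05], 0]
    - [[0, 0, 0], 0]

```text
time_s: 20.27
tcp_pos: [0.5998, 0.1679, 0.0216]
eef_rot: [168.4, 89.9, -109.6]
contact_force: [-1.1, -4.8, 7.8]
gripper_width: 0.0127
```

Call:
step_arm:
  steps:
    - [[0, 0, 0.05], 0]
    - [[0, 0, 0], 0]

```text
time_s: 20.43
tcp_pos: [0.6, 0.1689, 0.0216]
eef_rot: [170.0, 89.9, -108.1]
contact_force: [-0.7, -4.7, 6.9]
gripper_width: 0.0128
```

Call:
step_arm:
  steps:
    - [[0, 0, 0.03], 0]
    - [[0, 0, 0], 0]

```text
time_s: 20.6
tcp_pos: [0.6001, 0.1695, 0.0216]
eef_rot: [170.7, 89.9, -107.3]
contact_force: [-1.6, -4.8, 7.0]
gripper_width: 0.013
```

Call:
step_arm:
  steps:
    - [[0, 0, 0.05], 0]
    - [[0, 0, 0], 0]

```text
time_s: 20.77
tcp_pos: [0.6002, 0.1704, 0.0216]
eef_rot: [169.1, 89.9, -109.0]
contact_force: [-1.2, -5.8, 6.8]
gripper_width: 0.0126
```

Call:
step_arm:
  steps:
    - [[0, 0, 0.03], 0]
    - [[0, 0, 0], 0]

```text
time_s: 20.93
tcp_pos: [0.6002, 0.171, 0.0216]
eef_rot: [167.7, 89.9, -110.4]
contact_force: [-0.6, -5.5, 7.0]
gripper_width: 0.0126
```

Call:
step_arm:
  steps:
    - [[0, 0, 0.05], 0]
    - [[0, 0, 0], 0]

```text
time_s: 21.1
tcp_pos: [0.6004, 0.172, 0.0216]
eef_rot: [169.5, 89.9, -108.5]
contact_force: [-0.7, -5.5, 6.5]
gripper_width: 0.0127
```

Call:
step_arm:
  steps:
    - [[0, 0, 0.03], 0]
    - [[0, 0, 0], 0]

```text
time_s: 21.27
tcp_pos: [0.6005, 0.1726, 0.0216]
eef_rot: [169.5, 89.9, -108.6]
contact_force: [0.6, -4.2, 6.8]
gripper_width: 0.0131
```

Call:
step_arm:
  steps:
    - [[0, 0, 0.05], 0]
    - [[0, 0, 0], 0]

```text
time_s: 21.43
tcp_pos: [0.6007, 0.1736, 0.0216]
eef_rot: [170.8, 89.9, -107.3]
contact_force: [-0.9, -5.0, 6.6]
gripper_width: 0.0124
```

Call:
step_arm:
  steps:
    - [[0, 0, 0.03], 0]
    - [[0, 0, 0], 0]

```text
time_s: 21.6
tcp_pos: [0.6007, 0.1742, 0.0216]
eef_rot: [170.7, 89.9, -107.3]
contact_force: [-0.3, -5.0, 7.1]
gripper_width: 0.0126
```

Run:
```python
from held import *
s=capture("scene");cv2.imwrite("pics/s12.png",s)
cv2.imwrite("pics/s12c.png",cv2.resize(s[140:260,240:390],None,fx=5,fy=5)[:600])
```

```text
(no output)
```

View pics/s12c.png

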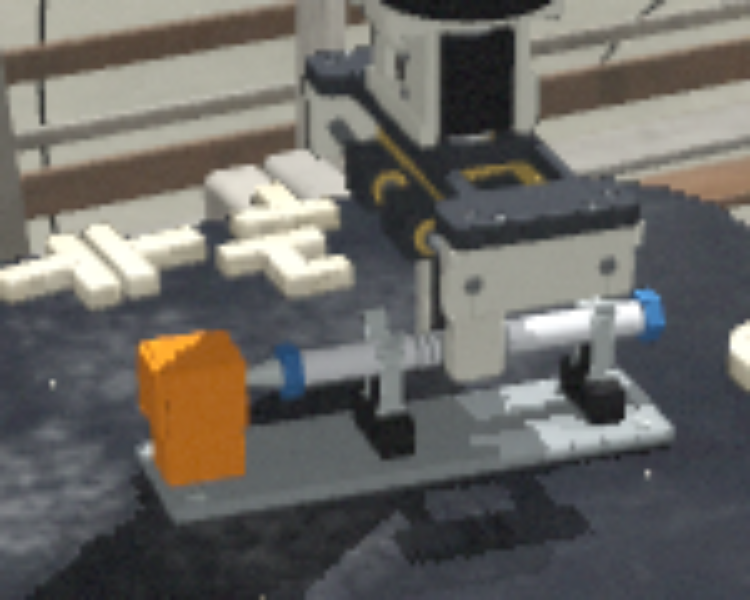

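The scriber slides with the gripper, still down in both clips, and its point is well inside the guard. Continuing.

Call:
step_arm:
  steps:
    - [[0, 0, 0.05], 0]
    - [[0, 0, 0], 0]

```text
time_s: 21.82
tcp_pos: [0.6009, 0.1752, 0.0216]
eef_rot: [170.3, 89.9, -107.7]
contact_force: [-1.3, -3.8, 6.6]
gripper_width: 0.0126
```

Call:
step_arm:
  steps:
    - [[0, 0, 0.03], 0]
    - [[0, 0, 0], 0]

```text
time_s: 21.98
tcp_pos: [0.601, 0.1758, 0.0216]
eef_rot: [171.0, 89.9, -107.0]
contact_force: [-0.2, -5.2, 6.3]
gripper_width: 0.0128
```

Call:
step_arm:
  steps:
    - [[0, 0, 0.05], 0]
    - [[0, 0, 0], 0]

```text
time_s: 22.15
tcp_pos: [0.6011, 0.1768, 0.0216]
eef_rot: [170.1, 89.9, -108.0]
contact_force: [0.5, -5.2, 6.3]
gripper_width: 0.0127
```

Call:
step_arm:
  steps:
    - [[0, 0, 0.03], 0]
    - [[0, 0, 0], 0]

```text
time_s: 22.32
tcp_pos: [0.6012, 0.1773, 0.0216]
eef_rot: [169.2, 89.9, -108.9]
contact_force: [-1.0, -4.1, 6.5]
gripper_width: 0.013
```

Call:
step_arm:
  steps:
    - [[0, 0, 0.05], 0]
    - [[0, 0, 0], 0]

```text
time_s: 22.48
tcp_pos: [0.6013, 0.1784, 0.0216]
eef_rot: [169.0, 89.9, -109.0]
contact_force: [-0.6, -4.4, 5.2]
gripper_width: 0.0129
```

Call:
step_arm:
  steps:
    - [[0, 0, 0.03], 0]
    - [[0, 0, 0], 0]

```text
time_s: 22.65
tcp_pos: [0.6014, 0.1789, 0.0216]
eef_rot: [170.2, 89.9, -107.8]
contact_force: [-1.1, -4.7, 6.9]
gripper_width: 0.0126
```

Call:
step_arm:
  steps:
    - [[0, 0, 0.05], 0]
    - [[0, 0, 0], 0]

```text
time_s: 22.82
tcp_pos: [0.6016, 0.18, 0.0216]
eef_rot: [170.1, 89.9, -108.0]
contact_force: [-0.3, -5.3, 6.5]
gripper_width: 0.0129
```

Call:
step_arm:
  steps:
    - [[0, 0, 0.03], 0]
    - [[0, 0, 0], 0]

```text
time_s: 22.98
tcp_pos: [0.6016, 0.1803, 0.0216]
eef_rot: [168.5, 89.9, -109.6]
contact_force: [-0.6, -5.7, 6.3]
gripper_width: 0.0127
```

Call:
step_arm:
  steps:
    - [[0, 0, 0.03], 0]
    - [[0, 0, 0], 0]

```text
time_s: 23.15
tcp_pos: [0.6016, 0.1804, 0.0216]
eef_rot: [165.1, 89.9, -112.9]
contact_force: [-1.4, -7.5, 7.2]
gripper_width: 0.0124
```

Motion has stopped and the axial force is rising: that's the stop.

Call:
step_arm:
  steps:
    - [[0, 0, 0.03], 0]
    - [[0, 0, 0], 0]

```text
time_s: 23.32
tcp_pos: [0.6015, 0.1805, 0.0216]
eef_rot: [163.3, 89.8, -114.7]
contact_force: [0.1, -9.9, 8.1]
gripper_width: 0.0127
```

Call:
step_arm:
  steps:
    - [[0, 0, 0.02], 0]
    - [[0, 0, 0], 0]

```text
time_s: 23.48
tcp_pos: [0.6015, 0.1806, 0.0216]
eef_rot: [162.4, 89.8, -115.7]
contact_force: [-0.9, -10.4, 8.0]
gripper_width: 0.0128
```

Call:
step_arm:
  steps:
    - [[0, 0, 0.03], 0]
    - [[0, 0, 0], 0]

```text
time_s: 23.65
tcp_pos: [0.6015, 0.1807, 0.0216]
eef_rot: [162.0, 89.8, -116.1]
contact_force: [1.1, -12.4, 7.8]
gripper_width: 0.013
```

Call:
step_arm:
  steps:
    - [[0, 0, 0.02], 0]
    - [[0, 0, 0], 0]

```text
time_s: 23.82
tcp_pos: [0.6015, 0.1808, 0.0216]
eef_rot: [162.2, 89.7, -115.9]
contact_force: [1.0, -14.0, 9.4]
gripper_width: 0.0125
```

Call:
step_arm:
  steps:
    - [[0, 0, 0], 0]
    - [[0, 0, 0], 0]

```text
time_s: 23.98
tcp_pos: [0.6015, 0.1807, 0.0216]
eef_rot: [161.3, 89.7, -116.8]
contact_force: [0.6, -13.4, 8.9]
gripper_width: 0.013
```

Call:
step_arm:
  steps:
    - [[0, 0, -0.04], 0]
    - [[-0.02, 0, -0.04], 0]
    - [[-0.02, 0, -0.04], 0]
    - [[0, 0, 0], 0]
    - [[0, 0, 0], 0]

```text
time_s: 24.4
tcp_pos: [0.6015, 0.1806, 0.0217]
eef_rot: [154.8, 89.9, -123.3]
contact_force: [1.4, -7.5, 1.1]
gripper_width: 0.0127
```

Call:
step_arm:
  steps:
    - [[0, 0, -0.04], 0]
    - [[0, 0, 0], 0]
    - [[0, 0, 0], 0]

```text
time_s: 24.65
tcp_pos: [0.6015, 0.1806, 0.0217]
eef_rot: [148.9, 90.0, -129.2]
contact_force: [1.7, -4.8, -0.6]
gripper_width: 0.0126
```

Call:
step_arm:
  steps:
    - [[0, 0, 0], 0]
    - [[0, 0, 0], 0]
    - [[0, 0, 0], 0]
    - [[0, 0, 0], 0]
    - [[0, 0, 0], 0]
    - [[0, 0, 0], 0]
  fingers: 0.5

```text
time_s: 25.15
tcp_pos: [0.6016, 0.1812, 0.022]
eef_rot: [-14.1, 90.0, 67.8]
contact_force: [-0.6, 0.4, 0.4]
gripper_width: 0.0424
```

Run:
```python
from held import *
st=get_state();print(st["tcp_pos"],st["contact_force"],st["gripper_width"])
s=capture("scene");cv2.imwrite("pics/s13c.png",cv2.resize(s[140:260,240:390],None,fx=5,fy=5)[:600])
cv2.imwrite("pics/w13.png",capture("wrist"))
```

```text
[0.6016114  0.18124604 0.0219746 ] [-0.61295328  0.44741271  0.40959509] 0.04236518415572425
```

View pics/s13c.png

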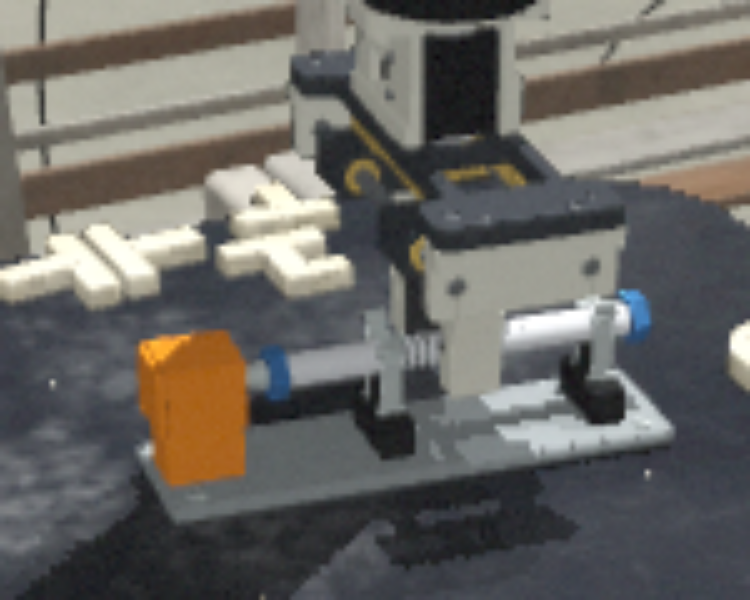

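View pics/w13.png

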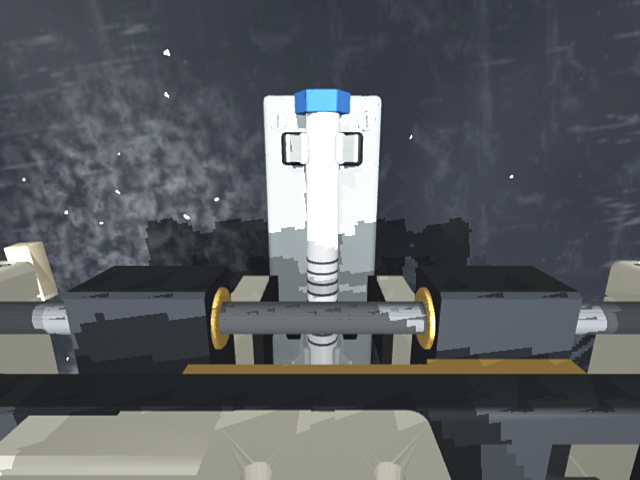

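Released cleanly and the handle is still in both clips. Backing straight up.

Call:
step_arm:
  steps:
    - [[-0.2, 0, 0], 0]
    - [[-0.5, 0, 0], 0]
    - [[-1, 0, 0], 0]
    - [[-1, 0, 0], 0]
    - [[-1, 0, 0], 0]
    - [[-1, 0, 0], 0]
    - [[-1, 0, 0], 0]
    - [[0, 0, 0], 0]
    - [[0, 0, 0], 0]
    - [[0, 0, 0], 0]

```text
time_s: 26.08
tcp_pos: [0.6014, 0.1809, 0.1363]
eef_rot: [-15.9, 90.0, 66.0]
contact_force: [-1.2, -0.0, -0.1]
gripper_width: 0.0437
```

Run:
```python
from held import *
st=get_state();print(st["tcp_pos"],st["contact_force"],st["gripper_width"])
s=capture("scene");cv2.imwrite("pics/s14.png",s);cv2.imwrite("pics/s14c.png",cv2.resize(s[140:260,240:390],None,fx=5,fy=5)[:600])
ms=camera_model("scene")
h=cv2.cvtColor(s,cv2.COLOR_BGR2HSV);k=cv2.inRange(h,(100,110,50),(125,255,255));k[:190]=0;k[:,:280]=0
N,_,q,c=cv2.connectedComponentsWithStats(k)
O=np.array([.5992,.1603,0]);a=np.radians(81.95);u=np.array([np.cos(a),np.sin(a),0]);v=np.array([-u[1],u[0],0])
for i in range(1,N):
    if q[i,4]>15:
        c0,d=ray(ms,c[i]);p=c0+d*(v@(O-c0))/(v@d);print(c[i],"along",(p-O)@u,"z",p[2])
```

```text
[0.6014141  0.18092272 0.13633053] [-1.23576262 -0.03544979 -0.09344611] 0.043672968256317335
[367.06976744 202.81395349] along -0.06739046902206498 z 0.050765820807297524
[294.82978723 214.29787234] along 0.09605348088570503 z 0.050046976970621326
```

View pics/s14c.png

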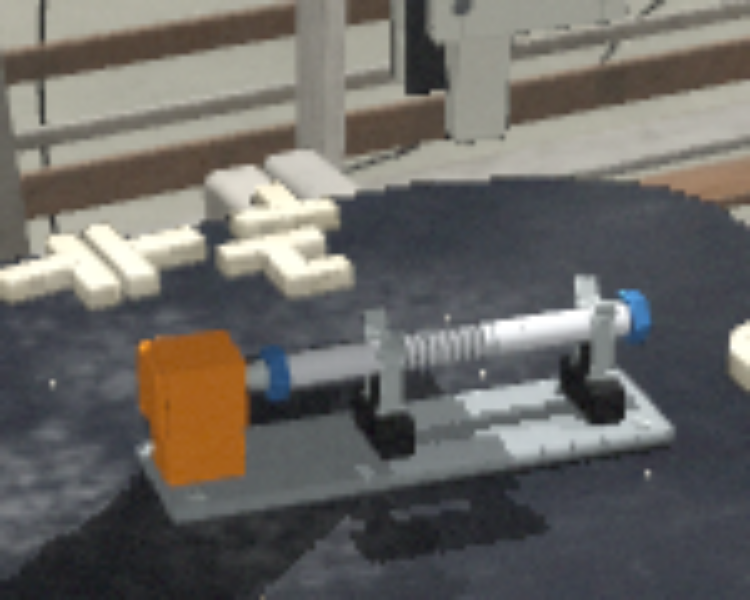

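View pics/s14.png

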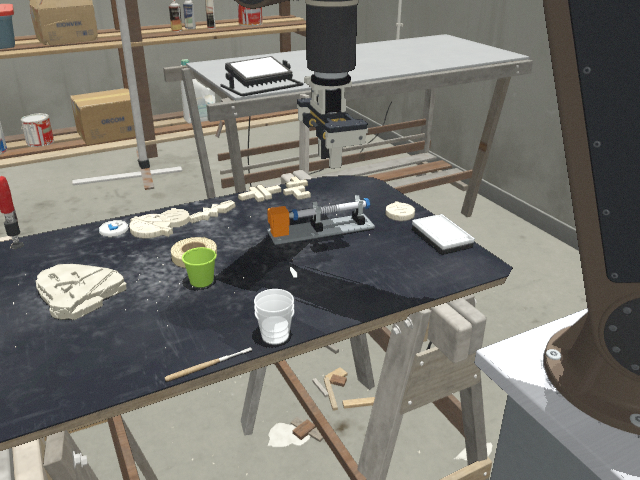

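Both collars measure 50–51 mm up, so the handle is level and seated. The point works out about 27 mm inside the guard, and the tape, cup and disc are undisturbed. Handing in.

```bash
python3 -c "
from plant import *
print(close_job())"
```

```text
the job is handed in; nothing more can be done
None
```

The scriber is in its rack: snapped down in both clips, slid onto the hidden stop, released, and the arm raised clear. I handed the job in at about 26 s; it reports no verdict.

- **Snapping in:** the push peaked at about 6 N, then I pressed about 10 N on the saddles.
- **Point on the stop:** sliding friction was about 5 N. The total push on the stop was 13.5–14 N, so I estimate roughly 9 N on the point. It could not have been more than the 14 N measured. I eased the push off to about 5 N before opening the fingers.
- **Final check by camera:**
  - The two collars measured 51 and 50 mm above the worktop, so the handle is level and seated.
  - The point worked out about 27 mm inside the guard, which agrees with where it met the stop.
  - The tape, cup and disc look unmoved in the pictures; I did not measure them.
- **What disagreed:** the first grasp closed on nothing, and the scriber did not move. The real fingertips sit about 40 mm higher than the stated tool frame implies: both cameras put them roughly 20 mm behind the reported TCP, not 19 mm ahead. I worked from the measured offset (handle axis 28.5 mm behind the reported TCP) from then on. The seated height confirmed it.

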